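# Size a rub collar in the notched rack and close the dust cover

## Robot

A 6-joint arm with a two-finger parallel gripper is mounted at the origin on the work surface. World frame = base frame: x ahead of the robot, y to its left, z up, the work surface at z = 0. Lengths are in m, angles in rad, forces in N, time in s.
With the tool pointing down it reaches from about 0.4 to 0.925 m from the base axis. Payload 12.5 kg.
Tool frame: the origin (TCP) lies at the very end of the fingers, on their centre line; the grasp point (between the pads) lies behind it (manip.pinch_z is the z of the grasp point in the tool frame, in m); z points along the fingers, y is the direction in which the jaws open and shut (so a half turn about z gives the same grasp; the last joint's range is limited). The gripper opens to 95 mm and grips with 3 to 60 N. Pads are 20 mm wide; open, the fingers measure 119 mm over their backs; the gripper's body (75 mm by 180 mm) begins 59 mm behind the grasp point.
Start: joints at [1.013, 0.491, 1.559, -0, 1.092, -0.106], TCP at [0.273, 0.562, 0.215] pointing down, gripper open.
Joint ranges: [-3.1, 3.1], [-0.84, 2.19], [0.05, 2.79], [-1.13, 4.28], [0.06, 2.93], [-2.69, 2.69]. Speed limits (rad/s): [2.22, 2.22, 2.79, 3.14, 3.14, 3.14].

## Interface

Orientations are given as a 3x3 rotation matrix whose columns are the frame's x, y, z axes.
In Python, from station import manip, cams gives the robot as it stands.
- The arm moves only by the tool jog_arm, never from a script. Its argument "plan" is a list of rows, each a list of 7 numbers: the turn, a rotation vector about the tool's x, y, z each as a share of 5 degrees, from -1 to 1, then the shift along the tool's x, y, z each as a share of 0.05 m, from -1 to 1, then the finger opening in mm, from 0 to 95.1. A call has 1 to 8 rows; each row shifts and turns the pose as measured when the row begins, along the tool's axes as they then stand; what a row does not reach is not made up. A row lasts 1/10 s, in which the tool goes at most 50 mm and 8.59 degrees, less where a joint would pass 70% of its speed; a pose out of reach is approached as far as the arm can. A call with a number of a shift or a turn outside -1 to 1 is refused whole. A call with a gripper value outside its range is refused whole. The fingers move at their own pace and stop on an object; "squeeze" is the grip in N (left out, the last holds). Time passes only in rows, so rows that do not move let the fingers close. It gives the time, the measured TCP pose, the force and the opening at its end, in the units of the state.
- manip.read_state(): the state, without advancing time (a new reading comes with each control period).
- cams.grab_frame(name): name is "scene" or "side" or "wrist"; returns the picture (400x640x3 uint8, blue, green, red); there is no depth.
- cams.calibration(name): a dict with "fx", "fy", "cx", "cy" (pixels), "k1" (the pictures are not rectified: a ray, as slopes to the right and down, at radius r is drawn at 1 + k1 r^2 times it, then the intrinsics apply), "view" (4x4, takes a point from world to camera coordinates). Camera axes: x right, y up, looking along -z (the intrinsics and any distortion apply to the point x, -y, -z); pixel columns grow to the right and rows downward; lengths in m; the calibration is good to about 2 mm. A picture is of the moment at which its call begins: read the wrist's pose just before it. calibration takes no time and is no camera call; for the wrist camera it gives the pose at the moment of the call.
- manip.finish_job(): hands the job in, once; it reports no verdict.
The state is a dict: "time_s": time; "joints": joint angles; "qvel": joint speeds; "effort": joint torques, N m; "ee_pos": TCP position; "eef_rot": TCP orientation; "ft_force": force on the tool from outside, world axes, zero at the start; "moment": the same for the moment, N m; "opening": finger opening in m.
Only numpy, scipy, OpenCV 4.12 (cv2) and the standard library are available. Lean on these libraries where they do the work, as an engineer would, in place of code of your own. Each camera call takes 0.05 s, during which the arm holds its last target.

## Task

Put away the unmarked steel collar that lies by itself in front of the notched rack: slide it along the bench and try it in the notches one after the other, from the narrowest upward, pressing it lightly into each mouth without forcing it, until one lets it in, then push it fully home against the back of that notch. Leave it there and shut the rack's dust cover. Do not disturb the two collars on the black mat, the chisel or the wax tin.

Things in the scene. Friction and masses are not known exactly. Their poses are not given: they have to be found in the camera images.
- rack: notched plywood comb screwed to the bench, 110 mm deep (x), 359 wide (y), 24 high; origin: centre of its underside; x runs from the open mouths (x = -55 mm) to the back, y along the row. Notches go right through to the bench. Teeth 15 mm thick with rounded noses guide a collar a few mm off; one that fits may still catch on a nose if 1-2 mm off the middle: ease back, shift, retry
- notch1 (a point): the narrowest notch, 62 mm wide, 82 mm deep: the middle of its mouth, on the line of the tooth noses at bench level; same axes as the rack, x pointing into the notch (rack y = -133.5 mm). A refused collar stops between the noses, its centre 5 to 19 mm outside the mouth; one that fits slides on to the flat back wall, its centre 43 to 49 mm inside
- notch2 (a point): the second notch, 68 mm wide, 82 mm deep: the middle of its mouth, on the line of the tooth noses at bench level; same axes as the rack, x pointing into the notch (rack y = -53.5 mm). A refused collar stops between the noses, its centre 5 to 19 mm outside the mouth; one that fits slides on to the flat back wall, its centre 43 to 49 mm inside
- notch3 (a point): the third notch, 74 mm wide, 82 mm deep: the middle of its mouth, on the line of the tooth noses at bench level; same axes as the rack, x pointing into the notch (rack y = 32.5 mm). A refused collar stops between the noses, its centre 5 to 19 mm outside the mouth; one that fits slides on to the flat back wall, its centre 43 to 49 mm inside
- notch4 (a point): the widest notch, 80 mm wide, 82 mm deep: the middle of its mouth, on the line of the tooth noses at bench level; same axes as the rack, x pointing into the notch (rack y = 124.5 mm). A refused collar stops between the noses, its centre 5 to 19 mm outside the mouth; one that fits slides on to the flat back wall, its centre 43 to 49 mm inside
- collar_a_mid (a point): one of three look-alike steel rub collars (flat rings), lying flat: bore 50 mm, 18 mm high, 0.2-0.4 kg, outside diameter from 64 to 79 mm and NOT told: 2 mm less than its own notch, so 4 mm too big for the next narrower. Point: centre of the ring, half-way up (9 mm above the bench). Two of the three lie on the black mat; put away the one lying by itself in front of the rack
- collar_b_mid (a point): one of three look-alike steel rub collars (flat rings), lying flat: bore 50 mm, 18 mm high, 0.2-0.4 kg, outside diameter from 64 to 79 mm and NOT told: 2 mm less than its own notch, so 4 mm too big for the next narrower. Point: centre of the ring, half-way up (9 mm above the bench). Two of the three lie on the black mat; put away the one lying by itself in front of the rack
- collar_c_mid (a point): one of three look-alike steel rub collars (flat rings), lying flat: bore 50 mm, 18 mm high, 0.2-0.4 kg, outside diameter from 64 to 79 mm and NOT told: 2 mm less than its own notch, so 4 mm too big for the next narrower. Point: centre of the ring, half-way up (9 mm above the bench). Two of the three lie on the black mat; put away the one lying by itself in front of the rack
- mat: thin black rubber mat, 130 x 230 mm, on the bench to the left of the rack; origin at its centre. The two collars on it are to stay there
- hinge (a point): middle of the dust cover's hinge line, which runs along rack y at the rack's back edge, 26 mm above the bench; same axes as the rack
- cover (a joint): dust cover of the rack: clear sheet 120 mm from hinge line to front edge, 359 mm wide, 4 mm thick, wooden lip along the front edge hanging 14 mm below the sheet. Radians: 0 = shut flat on the rack, lip in front of the mouths; grows as it opens upward, 1.57 upright, 1.68-1.84 (leaning back) at the start. Stiff hinge: stays where it is left; takes 1 to 4 N at its front edge to swing
- cover_edge (a point): on the cover's wooden front edge, middle of the row, on the sheet's outer face 112 mm from the hinge line; uppermost when the cover is open (about 137 mm above the bench), 30 mm above the bench when shut
- chisel: bench chisel with a blue handle, 265 mm long, lying to the right of the rack; a bystander
- wax_tin: green and brass tin of wax, 84 mm across, 30 mm high, to the right; a bystander
Not all that is in view belongs to the job. What is shaped like the part that bears collar_a_mid but brown or green is not meant.

How it is judged:
On the way, in this order (a step that is already met when the one before it is completed fails the run):
1. the collar has been offered to the narrowest notch, pressed into its mouth and refused ((((x of collar_a_mid in the frame of notch1 above -0.0111 m and y of collar_a_mid in the frame of notch1 between -0.008 and 0.008 m and height (world z) of collar_a_mid below 0.013 m and contact force between collar_a and rack above 0.5 N) and horizontal distance between each of collar_b_mid, collar_c_mid and mat below 0.13 m) or ((x of collar_b_mid in the frame of notch1 above -0.0187 m and y of collar_b_mid in the frame of notch1 between -0.008 and 0.008 m and height (world z) of collar_b_mid below 0.013 m and contact force between collar_b and rack above 0.5 N) and horizontal distance between each of collar_a_mid, collar_c_mid and mat below 0.13 m) or ((x of collar_c_mid in the frame of notch1 above -0.0246 m and y of collar_c_mid in the frame of notch1 between -0.008 and 0.008 m and height (world z) of collar_c_mid below 0.013 m and contact force between collar_c and rack above 0.5 N) and horizontal distance between each of collar_a_mid, collar_b_mid and mat below 0.13 m))), for 0.02 s.
2. it has been offered to the second notch (pressed into its mouth and refused, or it begins to go in) ((((x of collar_a_mid in the frame of notch2 above -0.002 m and y of collar_a_mid in the frame of notch2 between -0.004 and 0.004 m and height (world z) of collar_a_mid below 0.013 m) and horizontal distance between each of collar_b_mid, collar_c_mid and mat below 0.13 m) or ((x of collar_b_mid in the frame of notch2 above -0.0115 m and y of collar_b_mid in the frame of notch2 between -0.008 and 0.008 m and height (world z) of collar_b_mid below 0.013 m and contact force between collar_b and rack above 0.5 N) and horizontal distance between each of collar_a_mid, collar_c_mid and mat below 0.13 m) or ((x of collar_c_mid in the frame of notch2 above -0.0195 m and y of collar_c_mid in the frame of notch2 between -0.008 and 0.008 m and height (world z) of collar_c_mid below 0.013 m and contact force between collar_c and rack above 0.5 N) and horizontal distance between each of collar_a_mid, collar_b_mid and mat below 0.13 m))), for 0.02 s.
3. if the second notch refused it, it has been offered to the third in the same way; if not, it is half-way into the second ((((x of collar_a_mid in the frame of notch2 above 0.02 m and y of collar_a_mid in the frame of notch2 between -0.004 and 0.004 m and height (world z) of collar_a_mid below 0.013 m) and horizontal distance between each of collar_b_mid, collar_c_mid and mat below 0.13 m) or ((x of collar_b_mid in the frame of notch3 above -0.002 m and y of collar_b_mid in the frame of notch3 between -0.004 and 0.004 m and height (world z) of collar_b_mid below 0.013 m) and horizontal distance between each of collar_a_mid, collar_c_mid and mat below 0.13 m) or ((x of collar_c_mid in the frame of notch3 above -0.012 m and y of collar_c_mid in the frame of notch3 between -0.008 and 0.008 m and height (world z) of collar_c_mid below 0.013 m and contact force between collar_c and rack above 0.5 N) and horizontal distance between each of collar_a_mid, collar_b_mid and mat below 0.13 m))), for 0.02 s.
4. it lies fully home in the first notch that lets it in, the cover still open ((((x of collar_a_mid in the frame of notch2 above 0.044 m and y of collar_a_mid in the frame of notch2 between -0.003 and 0.003 m and height (world z) of collar_a_mid below 0.013 m) and horizontal distance between each of collar_b_mid, collar_c_mid and mat below 0.13 m) or ((x of collar_b_mid in the frame of notch3 above 0.041 m and y of collar_b_mid in the frame of notch3 between -0.003 and 0.003 m and height (world z) of collar_b_mid below 0.013 m) and horizontal distance between each of collar_a_mid, collar_c_mid and mat below 0.13 m) or ((x of collar_c_mid in the frame of notch4 above 0.038 m and y of collar_c_mid in the frame of notch4 between -0.003 and 0.003 m and height (world z) of collar_c_mid below 0.013 m) and horizontal distance between each of collar_a_mid, collar_b_mid and mat below 0.13 m)) and value of joint cover above 0.8 rad), for 0.1 s.
At the end, for the whole second after the job is handed in: The collar lies flat on the bench in the notch that is 2 mm wider than it, within 5 mm of touching the back wall, at rest; the other two collars are still on the mat; the cover is shut (within 0.04 rad) ((((x of collar_a_mid in the frame of notch2 above 0.044 m and y of collar_a_mid in the frame of notch2 between -0.003 and 0.003 m and height (world z) of collar_a_mid below 0.013 m and linear speed of collar_a below 0.01 m/s) and horizontal distance between each of collar_b_mid, collar_c_mid and mat below 0.13 m) or ((x of collar_b_mid in the frame of notch3 above 0.041 m and y of collar_b_mid in the frame of notch3 between -0.003 and 0.003 m and height (world z) of collar_b_mid below 0.013 m and linear speed of collar_b below 0.01 m/s) and horizontal distance between each of collar_a_mid, collar_c_mid and mat below 0.13 m) or ((x of collar_c_mid in the frame of notch4 above 0.038 m and y of collar_c_mid in the frame of notch4 between -0.003 and 0.003 m and height (world z) of collar_c_mid below 0.013 m and linear speed of collar_c below 0.01 m/s) and horizontal distance between each of collar_a_mid, collar_b_mid and mat below 0.13 m)) and value of joint cover below 0.04 rad).
It fails at once if a collar is rammed: more than 45 N between it and the rack (contact force between any of collar_a, collar_b, collar_c and rack above 45 N).
It fails at once if one of the two collars on the mat is moved more than 20 mm ((distance of collar_a_mid from where it was at the start of the episode above 0.02 m and horizontal distance between collar_a_mid and mat below 0.15 m) or (distance of collar_b_mid from where it was at the start of the episode above 0.02 m and horizontal distance between collar_b_mid and mat below 0.15 m) or (distance of collar_c_mid from where it was at the start of the episode above 0.02 m and horizontal distance between collar_c_mid and mat below 0.15 m)).
It fails at once if the chisel or the wax tin is moved more than 20 mm (distance of any of chisel, wax_tin from where it was at the start of the episode above 0.02 m).
It also fails if it takes over 70 s, if anything falls off the work surface, if the arm or the gripper's body presses on something with over 40 N, if the wrist force passes 120 N, or if a joint passes its speed limit or range.

## Working session

There is one attempt and no reset: what is moved stays moved. The work goes in short steps, Python scripts to look and compute and a tool call to move; the robot and the scene stay as the last step left them, time stands still between calls to the robot, and variables do not carry over. Pictures are saved under pics/ and viewed, and the job is handed in when it is done.

Besides the shell and the picture viewer there is one more tool, called after ">>>" in YAML: its name, and indented under it one key for each argument. jog_arm: Moves the arm, as the interface text tells. Its arguments: {"type":"object","properties":{"plan":{"type":"array","items":{"type":"array","items":{"type":"number"}}},"squeeze":{"type":"number"}},"required":["plan"]}

```bash
ls; mkdir -p pics; python3 - <<'E'
from station import manip, cams
import cv2
for n in ["scene","side","wrist"]:
    im=cams.grab_frame(n); cv2.imwrite(f"pics/a_{n}.png",im)
    c=cams.calibration(n); print(n,c)
s=manip.read_state(); print(s); print(manip.pinch_z)
E
```

```text
pics
scene {'fx': 383.83290699184323, 'fy': 383.83290699184323, 'cx': 316.05605198630616, 'cy': 196.55584333292285, 'k1': -0.08344900776187704, 'view': array([[-0.46854831,  0.88340078, -0.00809584,  0.21806988],
       [-0.67858957, -0.35402021,  0.64357276,  0.33268098],
       [ 0.56566659,  0.30703868,  0.76534212, -1.509845  ],
       [ 0.        ,  0.        ,  0.        ,  1.        ]])}
side {'fx': 393.5727136488655, 'fy': 393.5727136488655, 'cx': 324.77411668192747, 'cy': 200.64842799235535, 'k1': -0.0497881368125998, 'view': array([[ 0.97409641, -0.22592238, -0.00976038, -0.49452259],
       [ 0.15202743,  0.62231434,  0.76786231, -0.15775656],
       [-0.16740326, -0.74945576,  0.64054056, -1.02392813],
       [ 0.        ,  0.        ,  0.        ,  1.        ]])}
wrist {'fx': 292.34094213242366, 'fy': 292.34094213242366, 'cx': 319.4595824405961, 'cy': 200.32639774395247, 'k1': -0.04603421615613552, 'view': array([[ 4.37478233e-01,  8.99228897e-01, -4.32508786e-04,
        -6.23688676e-01],
       [-8.66868683e-01,  4.21606900e-01, -2.66056965e-01,
         2.92661978e-02
[... 255 characters left out ...]
+00, -2.31608016e-05,
        1.09172523e+00, -1.05613113e-01]), 'qvel': array([-0.00113733, -0.00109412, -0.00139402, -0.00045816, -0.00044045,
       -0.0003289 ]), 'effort': array([ 2.27179524e-03, -6.12893414e+01, -2.58279097e+01,  6.93357107e-02,
        4.73620172e-02, -1.42390895e-04]), 'ee_pos': array([0.27273219, 0.56212998, 0.21418772]), 'eef_rot': array([[-8.99681752e-01,  4.36546148e-01, -4.54370880e-04],
       [ 4.36546378e-01,  8.99681427e-01, -7.67825340e-04],
       [ 7.35978476e-05, -8.89152409e-04, -9.99999602e-01]]), 'ft_force': array([-0.64755669, -0.22232183,  0.03346004]), 'moment': array([ 0.01127657, -0.02519659, -0.02569292]), 'opening': 0.09500605463062438}
-0.0188
```

View pics/a_scene.png

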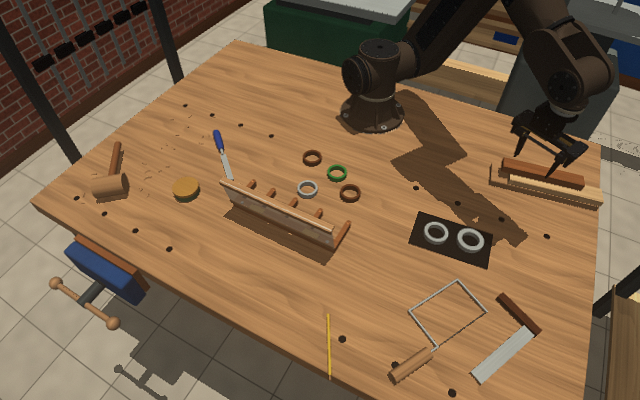

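View pics/a_side.png

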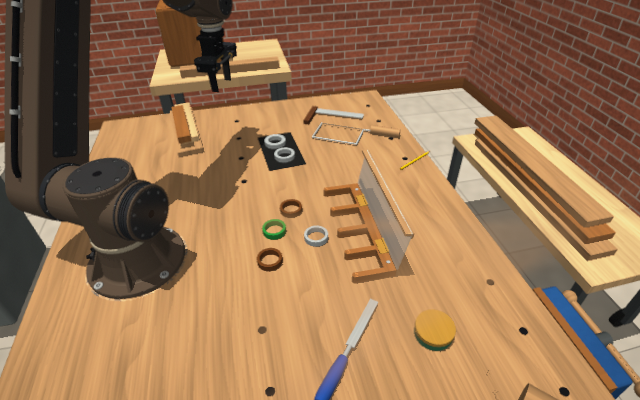

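View pics/a_wrist.png

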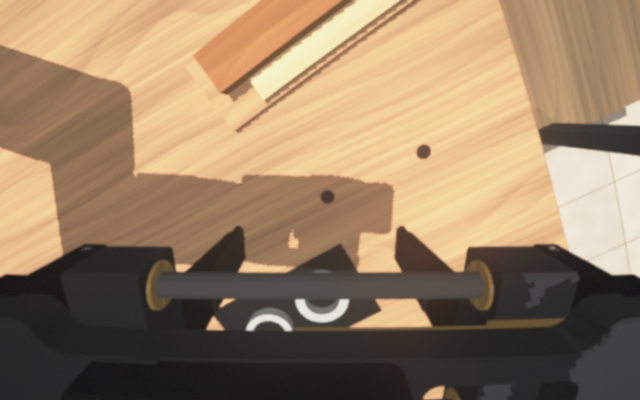

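The steel collar is at about (316,235) in the side picture and (307,189) in the scene picture. The decoy rings (green and brown) are next to it, the comb is just beyond, and the open cover is behind that.

```bash
cat > h.py <<'E'
from station import manip, cams
import cv2, numpy as np
from scipy.spatial.transform import Rotation as R
def K(c): return np.array([[c['fx'],0,c['cx']],[0,c['fy'],c['cy']],[0,0,1]])
def ray(c,uv):
    d=np.array([c['k1'],0,0,0,0.]); 
    p=cv2.undistortPointsIter(np.array([[uv]],float),K(c),d,None,None,(3,50,1e-10))[0,0]
    V=c['view']; Rm=V[:3,:3]; o=-Rm.T@V[:3,3]
    return o, Rm.T@np.array([p[0],-p[1],-1.0])
def onz(c,uv,z):
    o,d=ray(c,uv); return o+d*(z-o[2])/d[2]
def proj(c,P):
    P=np.atleast_2d(P); q=P@c['view'][:3,:3].T+c['view'][:3,3]; q=q*[1,-1,-1]
    return cv2.projectPoints(q,np.zeros(3),np.zeros(3),K(c),np.array([c['k1'],0,0,0,0.]))[0][:,0]
E
python3 - <<'E'
from h import *
for n,pts in dict(side=[("collar",316,234,.009),("brown1",290.5,207,.009),("green",274,229,.009),("brown2",270,259,.009),("m1",275,141,.01),("m2",285,154.5,.01),("rackfrontnear",354,276,.024),("rackfrontfar",327,188,.024),("tin",435,325,.03),("chiseltip",375,302,.005)],scene=[("collar",307.5,188,.009),("green",337,173,.009),("br1",350,192,.009),("br2",313,158,.009),("tin",186,187,.03),("chtip",230,178,.005)]).items():
    c=cams.calibration(n)
    for p in pts: print(n,p[0],onz(c,p[1:3],p[3]).round(3))
im=cams.grab_frame("side"); cv2.imwrite("pics/b.png",cv2.resize(im[150:300,230:430],None,fx=4,fy=4,interpolation=cv2.INTER_CUBIC))
im=cams.grab_frame("scene"); cv2.imwrite("pics/c.png",cv2.resize(im[120:270,180:380],None,fx=4,fy=4,interpolation=cv2.INTER_CUBIC))
E
```

```text
side collar [ 0.478 -0.022  0.009]
side brown1 [0.428 0.107 0.009]
side green [0.368 0.025 0.009]
side brown2 [ 0.343 -0.083  0.009]
side m1 [0.432 0.491 0.01 ]
side m2 [0.455 0.392 0.01 ]
side rackfrontnear [ 0.534 -0.199  0.024]
side rackfrontfar [0.55  0.152 0.024]
side tin [ 0.664 -0.374  0.03 ]
side chiseltip [ 0.565 -0.27   0.005]
scene collar [ 0.472 -0.028  0.009]
scene green [0.368 0.028 0.009]
scene br1 [0.424 0.102 0.009]
scene br2 [ 0.342 -0.078  0.009]
scene tin [ 0.665 -0.368  0.03 ]
scene chtip [ 0.55  -0.282  0.005]
```

View pics/b.png

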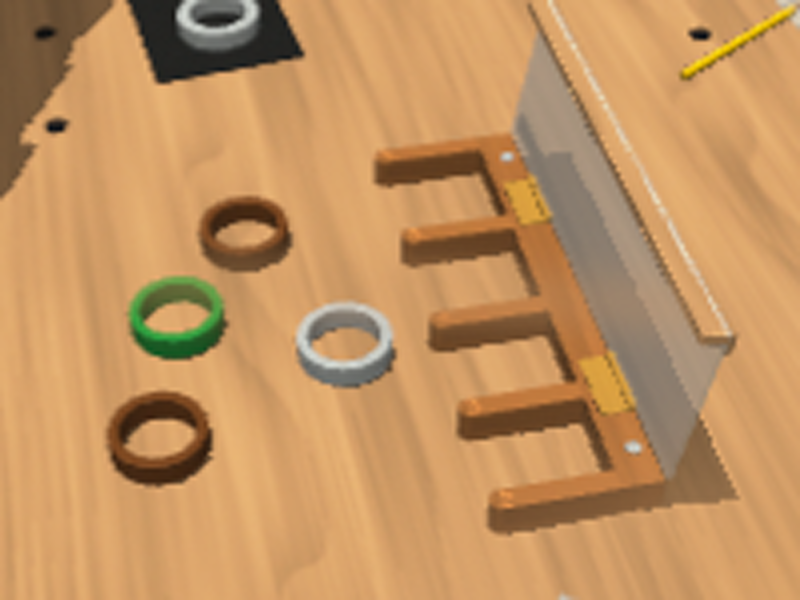

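View pics/c.png

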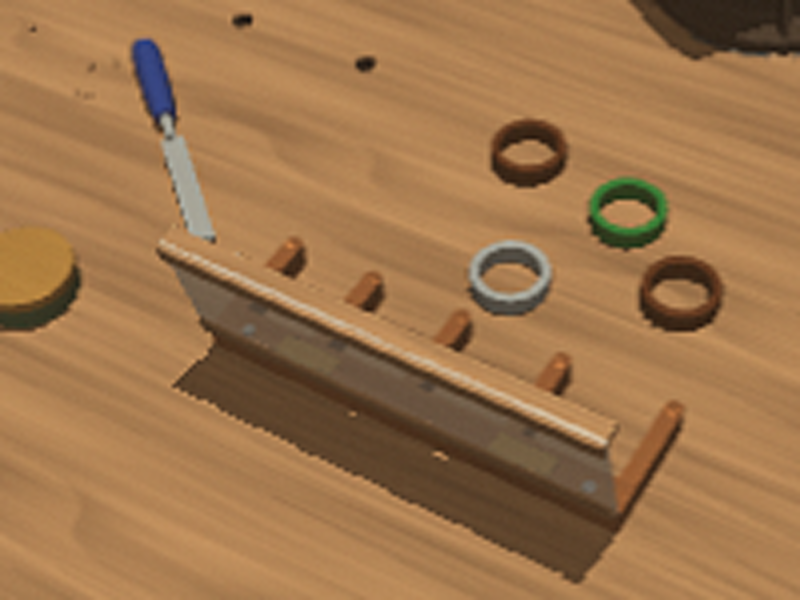

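```bash
python3 - <<'E'
from h import *
c=cams.calibration("wrist"); s=manip.read_state(); Rt=s['eef_rot']; V=c['view']
o=-V[:3,:3].T@V[:3,3]; print("cam in tool",Rt.T@(o-s['ee_pos'])); print("look dir in tool",Rt.T@(-V[2,:3]), "right",Rt.T@V[0,:3])
# target
T=np.array([0.46,-0.02,0.26]); print("shift tool",Rt.T@(T-s['ee_pos']))
E
```

```text
cam in tool [ 0.07490022 -0.00104504 -0.16910866]
look dir in tool [-2.66087436e-01  6.70244845e-05  9.63948895e-01] right [-9.93483361e-04  9.99999447e-01 -3.43771220e-04]
shift tool [-0.42256921 -0.44210678 -0.04541848]
```

>>> jog_arm:
  plan:
    - [0, 0, -1, 0, 0, -1, 10]
    - [0, 0, -1, 0, 0, -1, 10]
    - [0, 0, -1, 0, 0, 0, 10]
    - [0, 0, -1, 0, 0, 0, 10]
    - [0, 0, -0.66, 0, 0, 0, 10]
  squeeze: 6

```text
time_s: 0.75
ee_pos: [0.2727, 0.562, 0.3177]
eef_rot: [[-1.0, 0.03, -0.001], [0.03, 1.0, -0.002], [0.001, -0.002, -1.0]]
ft_force: [-0.3, -0.5, 0.5]
opening: 0.0608
```

>>> jog_arm:
  plan:
    - [0, 0, 0, -0.6, -1, 0, 10]
    - [0, 0, 0, -0.6, -1, 0, 10]
    - [0, 0, 0, -0.6, -1, 0, 10]
    - [0, 0, 0, -0.6, -1, 0, 10]
    - [0, 0, 0, -0.6, -1, 0, 10]
    - [0, 0, 0, -0.6, -1, 0, 10]
    - [0, 0, 0, -0.6, -1, 0, 10]
    - [0, 0, 0, -0.6, -1, 0, 10]

```text
time_s: 1.55
ee_pos: [0.4695, 0.2115, 0.3172]
eef_rot: [[-1.0, 0.018, -0.001], [0.018, 1.0, -0.001], [0.001, -0.001, -1.0]]
ft_force: [0.7, 0.3, -0.9]
opening: 0.0102
```

>>> jog_arm:
  plan:
    - [0, 0, 0, -0.6, -1, 0, 10]
    - [0, 0, 0, -0.6, -1, 0, 10]
    - [0, 0, 0, -0.6, -1, 0, 10]
    - [0, 0, 0, -0.6, -1, 0, 10]
    - [0, 0, 0, -0.6, -0.5, 0, 10]
    - [0, 0, 0, 0, 0, 0, 10]

```text
time_s: 2.15
ee_pos: [0.6001, 0.0052, 0.317]
eef_rot: [[-1.0, 0.024, -0.0], [0.024, 1.0, -0.002], [0.0, -0.002, -1.0]]
ft_force: [-0.6, 0.5, -0.6]
opening: 0.0102
```

```bash
python3 - <<'E'
from h import *
import pickle
s=manip.read_state(); c=cams.calibration("wrist"); print(s['ee_pos'],s['qvel'],s['joints'])
im=cams.grab_frame("wrist"); cv2.imwrite("pics/d.png",im); pickle.dump((c,im),open("w1.pkl","wb"))
E
```

```text
[0.60013916 0.00524662 0.31701696] [ 0.00732768 -0.0387633   0.05883584  0.01088824  0.00247246  0.01221715] [-0.1004991   0.37199098  1.47744807 -0.00179007  1.29212845 -1.64697852]
```

View pics/d.png

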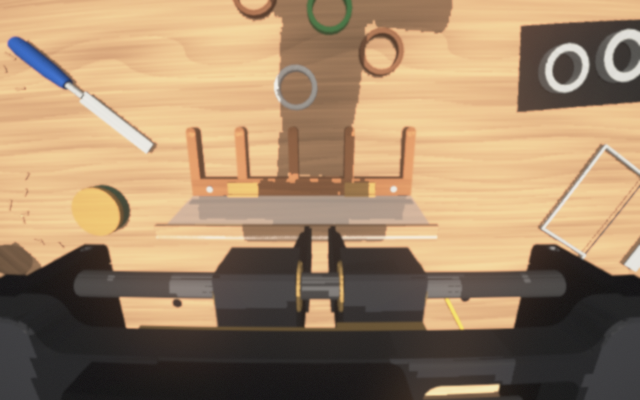

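The collar is at (295,87), the tooth noses are along v≈128 and the cover edge is at v≈230. I'll zoom in to fit the rack.

```bash
python3 - <<'E'
from h import *
import pickle
c,im=pickle.load(open("w1.pkl","rb"))
cv2.imwrite("pics/e.png",cv2.resize(im[60:240,170:430],None,fx=3,fy=3,interpolation=cv2.INTER_CUBIC))
E
```

```text
(no output)
```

View pics/e.png

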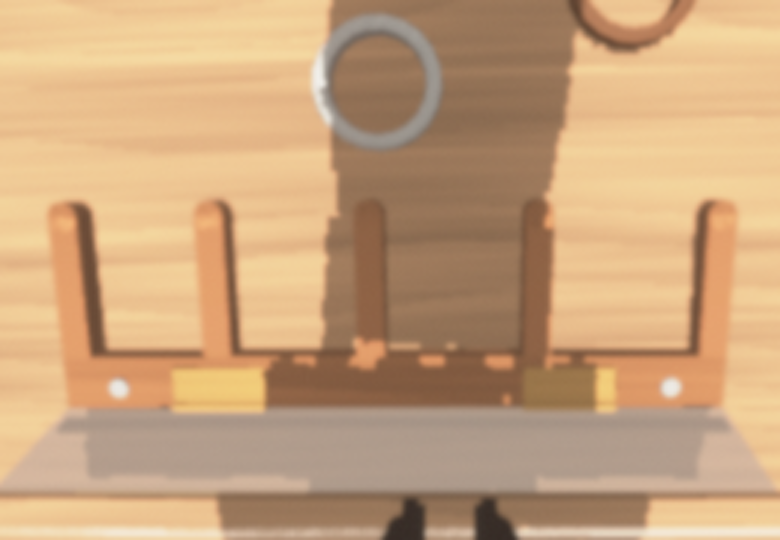

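```bash
cat > fit.py <<'E'
from h import *
import pickle
from scipy.optimize import least_squares
c,im=pickle.load(open("w1.pkl","rb"))
h=.024
pts=[(64,201,-.055,-.172),(213,200,-.055,-.095),(371,199,-.055,-.012),(537,199,-.055,.077),(719,201,-.055,.172),
(92,355,.027,-.1645),(203,355,.027,-.1025),(235,355,.027,-.0875),(355,355,.027,-.0195),(385,355,.027,-.0045),(525,355,.027,.0695),(550,355,.027,.0845),(694,355,.027,.1645),(70,407,.055,-.1795),(722,407,.055,.1795)]
P=np.array(pts); uv=(P[:,:2]+.5)/3-.5+[170,60]
def W(p,q):
    q=np.atleast_2d(q); R2=np.array([[np.cos(p[2]),-np.sin(p[2])],[np.sin(p[2]),np.cos(p[2])]])
    return np.c_[q[:,:2]@R2.T+p[:2],q[:,2]]
X=np.c_[P[:,2:],np.full(len(P),h)]
f=lambda p:(proj(c,W(p,X))-uv).ravel()
r=least_squares(f,[.6,0,-.04],loss='soft_l1')
print("rack",r.x,"res px\n",(f(r.x).reshape(-1,2)).round(1).tolist())
p=r.x; np.save("rack.npy",p)
if __name__=="__main__":
    big=cv2.resize(im,None,fx=3,fy=3,interpolation=cv2.INTER_CUBIC)
    def pl(q,col):
        u=((proj(c,W(p,np.array(q)))+.5)*3-.5).astype(int); cv2.polylines(big,[u.reshape(-1,1,2)],False,col,1)
    ys=[-.1795,-.1645,-.1025,-.0875,-.0195,-.0045,.0695,.0845,.1645,.1795]
    for z,col in((.024,(255,0,0)),(0,(0,255,0))):
        L=[(.055,-.1795,z)]
        for i in range(5):
            a,b=ys[2*i],ys[2*i+1]; m=(a+b)/2
            L+=[(.027,a,z)] if i else []
            L+=[(-.0475-.0075*np.sin(t),m-.0075*np.cos(t),z) for t in np.linspace(0,np.pi,9)]
            L+=[(.027,b,z)] if i<4 else []
        L+=[(.055,.1795,z),(.055,-.1795,z)]; pl(L,col)
    # collar: fit bore top edge ellipse centre
    cc=((np.array([378.,82])+.5)/3-.5+[170,60]); print("collar",onz(c,cc,.018))
    cv2.imwrite("pics/f.png",big[180:720,510:1290])
E
python3 fit.py
```

```text
rack [ 0.58786748 -0.025553   -0.02559492] res px
 [[-1.5, -0.3], [-2.0, -0.3], [-1.0, -0.2], [1.6, -0.1], [2.4, -0.4], [-0.7, 0.3], [0.2, 0.3], [-1.2, 0.2], [0.9, 0.2], [0.2, 0.2], [-0.4, 0.3], [0.5, 0.3], [2.1, 0.4], [-0.5, -0.3], [0.5, -0.1]]
collar [ 0.47559973 -0.02904224  0.018     ]
```

View pics/f.png

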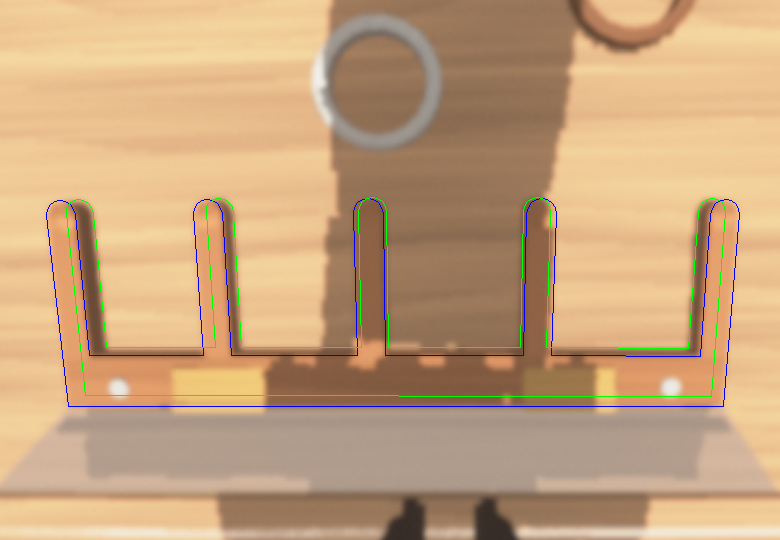

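>>> jog_arm:
  plan:
    - [0, 0, 0, 0.62, -0.185, 1, 3]
    - [0, 0, 0, 0.62, -0.185, 1, 3]
    - [0, 0, 0, 0.62, -0.185, 1, 3]
    - [0, 0, 0, 0.62, -0.185, 1, 3]
    - [0, 0, 0, 0, 0, 0, 3]

```text
time_s: 2.7
ee_pos: [0.4872, -0.0188, 0.1449]
eef_rot: [[-1.0, 0.02, 0.002], [0.02, 1.0, -0.0], [-0.002, -0.0, -1.0]]
ft_force: [-0.9, -0.8, 0.5]
opening: 0.003
```

```bash
cat > go.py <<'E'
from h import *
import sys
# usage: go.py x y z -> tool shifts in units of 0.05
s=manip.read_state(); p=np.load("rack.npy")
print("t",round(s['time_s'],2),"pos",s['ee_pos'].round(4),"F",s['ft_force'].round(1),"op",round(s['opening'],4))
r=R.from_matrix(s['eef_rot']); 
c,si=np.cos(p[2]),np.sin(p[2]); Rd=np.c_[[-c,-si,0],[-si,c,0],[0,0,-1]]
print("turn units",(R.from_matrix(s['eef_rot'].T@Rd).as_rotvec(degrees=True)/5).round(3))
def tool(T): return (s['eef_rot'].T@(np.array(T)-s['ee_pos'])/.05).round(3)
def rk(x,y,z): 
    return np.array([p[0]+c*x-si*y,p[1]+si*x+c*y,z])
d=s['ee_pos'][:2]-p[:2]; print("tcp in rack mm",(np.array([c*d[0]+si*d[1],-si*d[0]+c*d[1]])*1e3).round(1))
for a in sys.argv[1:]:
    k,x,y,z=a.split(","); T=[float(x),float(y),float(z)]
    if k=="r": T=rk(*T)
    print(a,"world",np.round(T,4),"tool units",tool(T))
E
python3 go.py w,.4755,-.029,.03 w,.4755,-.029,.004; python3 - <<'E'
from h import *
import pickle
s=manip.read_state(); c=cams.calibration("wrist")
im=cams.grab_frame("wrist"); cv2.imwrite("pics/g.png",im)
p=np.load("rack.npy"); c=cams.calibration("side"); im=cams.grab_frame("side"); im=cv2.resize(im,None,fx=3,fy=3,interpolation=cv2.INTER_CUBIC)
for z in(0,.024):
  q=np.array([(x,y) for y in(-.172,-.095,-.012,.077,.172) for x in(-.055,)]+[(.055,-.1795),(.055,.1795)]); a=p[2]
  w=np.c_[q@np.array([[np.cos(a),-np.sin(a)],[np.sin(a),np.cos(a)]]).T+p[:2],np.full(len(q),z)]
  for u in proj(c,w): cv2.circle(im,tuple(((u+.5)*3-.5).round().astype(int)),3,(255,0,255 if z else 0),1)
cv2.imwrite("pics/g2.png",im[420:900,780:1380])
E
```

```text
t 2.7 pos [ 0.4872 -0.0188  0.1449] F [-0.9 -0.8  0.5] op 0.003
turn units [-0.004  0.026  0.067]
tcp in rack mm [-100.8    4.2]
w,.4755,-.029,.03 world [ 0.4755 -0.029   0.03  ] tool units [ 0.235 -0.208  2.298]
w,.4755,-.029,.004 world [ 0.4755 -0.029   0.004 ] tool units [ 0.236 -0.208  2.818]
```

View pics/g.png

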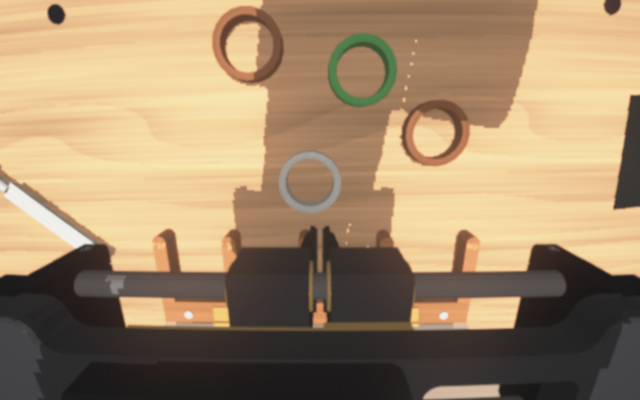

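View pics/g2.png

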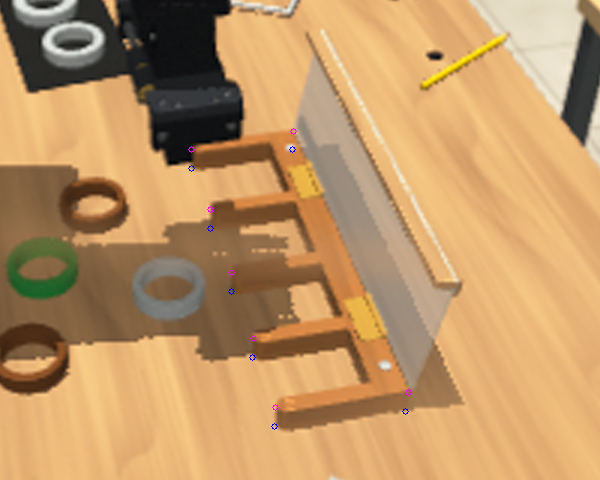

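```bash
python3 - <<'E'
from h import *
c=cams.calibration("wrist"); im=cv2.imread("pics/g.png")
cv2.imwrite("pics/h.png",cv2.resize(im[140:260,250:410],None,fx=5,fy=5,interpolation=cv2.INTER_CUBIC))
print(onz(c,(310,182),.018))
for v in(.018,):
  t=np.linspace(0,2*np.pi,40)
E
```

```text
[ 0.48136833 -0.0300012   0.018     ]
```

View pics/h.png

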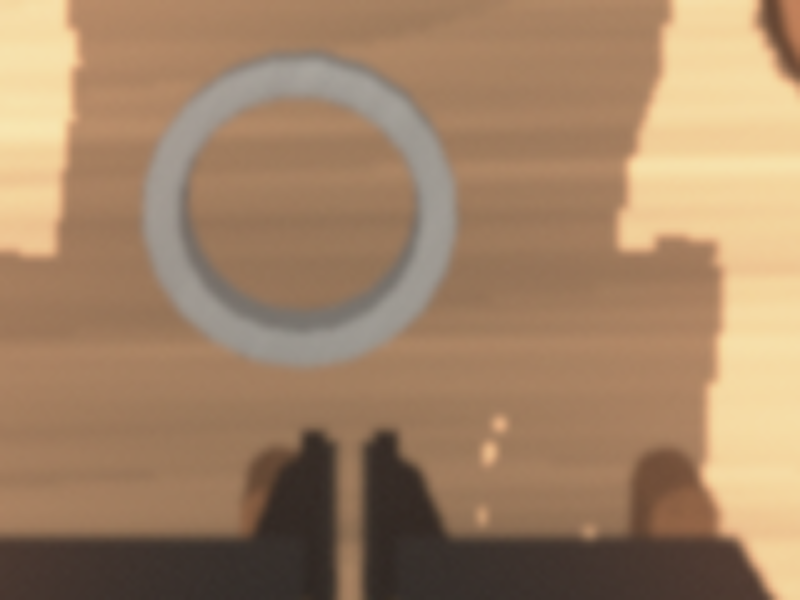

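```bash
python3 go.py; python3 - <<'E'
from h import *
s=manip.read_state(); c=cams.calibration("wrist")
im=cams.grab_frame("wrist"); s2=manip.read_state(); print(s['ee_pos'],s2['ee_pos'])
import pickle; pickle.dump((c,im),open("w2.pkl","wb"))
cv2.imwrite("pics/i.png",cv2.resize(im[140:260,130:490],None,fx=2.2,fy=2.2,interpolation=cv2.INTER_CUBIC))
cv2.imwrite("pics/i2.png",cv2.resize(im[140:260,250:410],None,fx=5,fy=5,interpolation=cv2.INTER_CUBIC))
V=c['view']; print("cam",-V[:3,:3].T@V[:3,3])
E
```

```text
t 2.8 pos [ 0.4925 -0.0192  0.1489] F [ 0.8 -0.1  0.9] op 0.003
turn units [-0.018  0.126  0.069]
tcp in rack mm [-95.5   3.9]
[ 0.49249826 -0.01919328  0.14894487] [ 0.49377928 -0.01937269  0.14977011]
cam [ 0.41536639 -0.01826075  0.31723358]
```

View pics/i2.png

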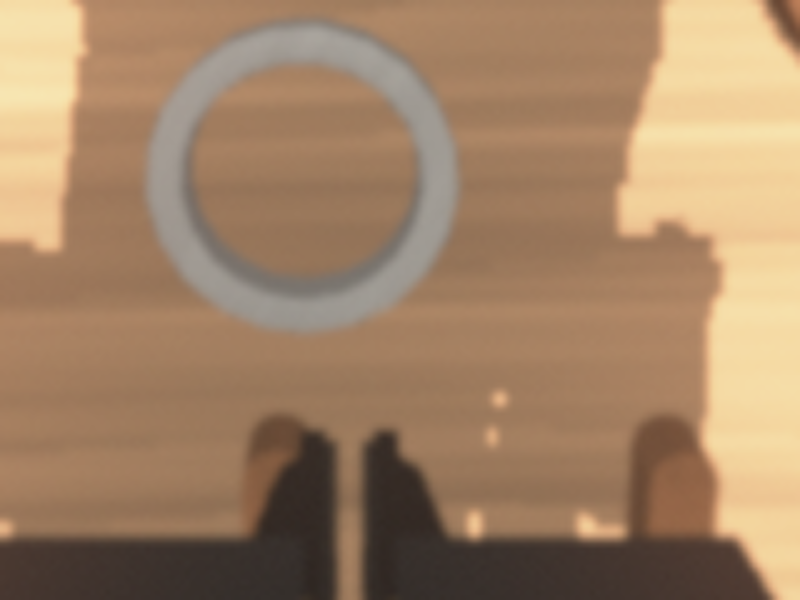

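View pics/i.png

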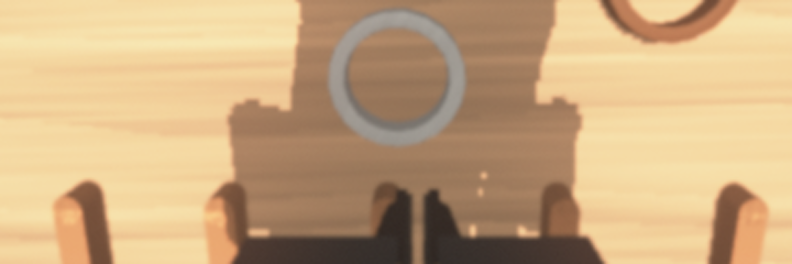

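```bash
python3 - <<'E'
from h import *
import pickle
c,im=pickle.load(open("w2.pkl","rb"))
print(onz(c,(302/5-.4+250,177/5-.4+140),.018))
c1,im1=pickle.load(open("w1.pkl","rb"))
s=manip.read_state();V=c1['view'];print("cam1",-V[:3,:3].T@V[:3,3])
p=np.load("rack.npy");a=p[2];t=np.linspace(0,2*np.pi,60)
big=cv2.resize(im,None,fx=4,fy=4,interpolation=cv2.INTER_CUBIC)
def W(q):
    q=np.array(q); return np.c_[q[:,:2]@np.array([[np.cos(a),-np.sin(a)],[np.sin(a),np.cos(a)]]).T+p[:2],q[:,2]]
for z,col in((.024,(255,0,0)),(0,(0,255,0))):
  for m in(-.172,-.095,-.012,.077,.172):
    q=[(.02,m-.0075,z)]+[(-.0475-.0075*np.sin(u),m-.0075*np.cos(u),z) for u in np.linspace(0,np.pi,9)]+[(.02,m+.0075,z)]
    cv2.polylines(big,[((proj(c,W(q))+.5)*4-.5).astype(int).reshape(-1,1,2)],False,col,1)
cv2.imwrite("pics/j.png",big[560:1060,500:1300])
E
```

```text
[ 0.47392853 -0.02978324  0.018     ]
cam1 [0.52488663 0.00647162 0.48613066]
```

View pics/j.png

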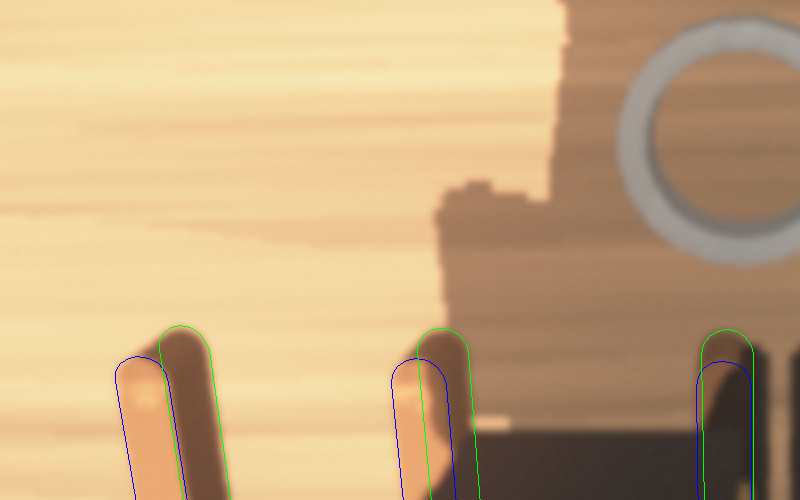

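```bash
python3 go.py w,.4745,-.0297,.045 w,.4745,-.0297,.004
```

```text
t 2.85 pos [ 0.4938 -0.0194  0.1498] F [-0.3 -0.1  0.7] op 0.0031
turn units [-0.023  0.153  0.072]
tcp in rack mm [-94.2   3.8]
w,.4745,-.0297,.045 world [ 0.4745 -0.0297  0.045 ] tool units [ 0.41  -0.21   2.091]
w,.4745,-.0297,.004 world [ 0.4745 -0.0297  0.004 ] tool units [ 0.42  -0.208  2.91 ]
```

>>> jog_arm:
  plan:
    - [0, 0.1, 0.06, 0.14, -0.07, 0.5, 3]
    - [0, 0.05, 0, 0.14, -0.07, 0.5, 3]
    - [0, 0, 0, 0.13, -0.07, 0.5, 3]
    - [0, 0, 0, 0, 0, 0.5, 3]
    - [0, 0, 0, 0, 0, 0, 3]
    - [0, 0, 0, 0, 0, 0, 3]

```text
time_s: 3.45
ee_pos: [0.4862, -0.0287, 0.0564]
eef_rot: [[-1.0, 0.02, 0.024], [0.02, 1.0, -0.006], [-0.024, -0.006, -1.0]]
ft_force: [0.7, 0.4, 0.9]
opening: 0.0031
```

```bash
python3 go.py w,.4745,-.0297,.045 w,.4745,-.0297,.004
```

```text
t 3.45 pos [ 0.4862 -0.0287  0.0564] F [0.7 0.4 0.9] op 0.0031
turn units [-0.064  0.273  0.062]
tcp in rack mm [-101.5   -5.8]
w,.4745,-.0297,.045 world [ 0.4745 -0.0297  0.045 ] tool units [ 0.24  -0.023  0.223]
w,.4745,-.0297,.004 world [ 0.4745 -0.0297  0.004 ] tool units [ 0.259 -0.018  1.042]
```

>>> jog_arm:
  plan:
    - [-0.06, 0.27, 0.06, 0.2, -0.02, 0.1, 3]
    - [0, 0, 0, 0, 0, 0, 3]
    - [0, 0, 0, 0, 0, 0, 3]

```text
time_s: 3.75
ee_pos: [0.478, -0.0295, 0.0543]
eef_rot: [[-1.0, 0.025, 0.004], [0.025, 1.0, -0.001], [-0.004, -0.001, -1.0]]
ft_force: [0.1, 0.7, -0.2]
opening: 0.0032
```

```bash
python3 go.py w,.4745,-.0297,.045 w,.4745,-.0297,.004
```

```text
t 3.75 pos [ 0.478  -0.0295  0.0543] F [ 0.1  0.7 -0.2] op 0.0032
turn units [-0.01   0.047  0.006]
tcp in rack mm [-109.7   -6.7]
w,.4745,-.0297,.045 world [ 0.4745 -0.0297  0.045 ] tool units [ 0.071 -0.006  0.185]
w,.4745,-.0297,.004 world [ 0.4745 -0.0297  0.004 ] tool units [ 0.074 -0.005  1.005]
```

>>> jog_arm:
  plan:
    - [0, 0.05, 0, 0.07, 0, 0.25, 3]
    - [0, 0.03, 0, 0.02, 0, 0.25, 3]
    - [0, 0.03, 0, 0.02, 0, 0.25, 3]
    - [0, 0.03, 0, 0, 0, 0.2, 3]
    - [0, 0, 0, 0, 0, 0, 3]
    - [0, 0, 0, 0, 0, 0, 3]

```text
time_s: 4.35
ee_pos: [0.472, -0.0295, 0.0027]
eef_rot: [[-1.0, 0.025, -0.009], [0.025, 1.0, -0.001], [0.009, -0.001, -1.0]]
ft_force: [-0.0, -0.7, -0.1]
opening: 0.0031
```

```bash
python3 go.py w,.4745,-.0297,.004
```

```text
t 4.35 pos [ 0.472  -0.0295  0.0027] F [-0.  -0.7 -0.1] op 0.0031
turn units [-0.011 -0.102  0.004]
tcp in rack mm [-115.7   -6.9]
w,.4745,-.0297,.004 world [ 0.4745 -0.0297  0.004 ] tool units [-0.05  -0.004 -0.026]
```

Now I'll expand the fingers gently in the bore, lifting the tip by about 2 mm.

>>> jog_arm:
  plan:
    - [0, -0.1, 0, -0.03, 0, -0.05, 20]
    - [0, 0, 0, 0, 0, 0, 26]
    - [0, 0, 0, 0, 0, 0, 32]
    - [0, 0, 0, 0, 0, 0, 32]
    - [0, 0, 0, 0, 0, 0, 32]
  squeeze: 6

```text
time_s: 4.85
ee_pos: [0.4742, -0.0296, 0.0066]
eef_rot: [[-1.0, 0.025, 0.003], [0.025, 1.0, -0.001], [-0.003, -0.001, -1.0]]
ft_force: [0.2, -0.5, -1.7]
opening: 0.031
```

```bash
python3 go.py; python3 - <<'E'
from h import *
im=cams.grab_frame("wrist"); cv2.imwrite("pics/k.png",im[100:400])
E
```

```text
t 4.85 pos [ 0.4742 -0.0296  0.0066] F [ 0.2 -0.5 -1.7] op 0.031
turn units [-0.014  0.03   0.005]
tcp in rack mm [-113.5   -6.9]
```

View pics/k.png

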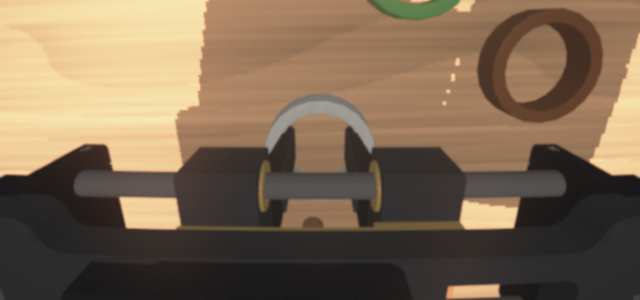

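>>> jog_arm:
  plan:
    - [0, 0, 0, 0, 0, 0, 36]
    - [0, 0, 0, 0, 0, 0, 36]
    - [0, 0, 0, 0, 0, 0, 36]
  squeeze: 6

```text
time_s: 5.2
ee_pos: [0.4741, -0.0295, 0.0065]
eef_rot: [[-1.0, 0.025, 0.002], [0.025, 1.0, -0.001], [-0.002, -0.001, -1.0]]
ft_force: [0.3, 0.1, -1.3]
opening: 0.0313
```

```bash
python3 go.py r,-.085,-.1335,.005; python3 - <<'E'
from h import *
im=cams.grab_frame("side"); cv2.imwrite("pics/l.png",cv2.resize(im[120:300,220:440],None,fx=3.5,fy=3.3))
E
```

```text
t 5.2 pos [ 0.4741 -0.0295  0.0065] F [ 0.3  0.1 -1.3] op 0.0313
turn units [-0.014  0.027  0.006]
tcp in rack mm [-113.6   -6.9]
r,-.085,-.1335,.005 world [ 0.4995 -0.1568  0.005 ] tool units [-0.572 -2.533  0.034]
```

View pics/l.png

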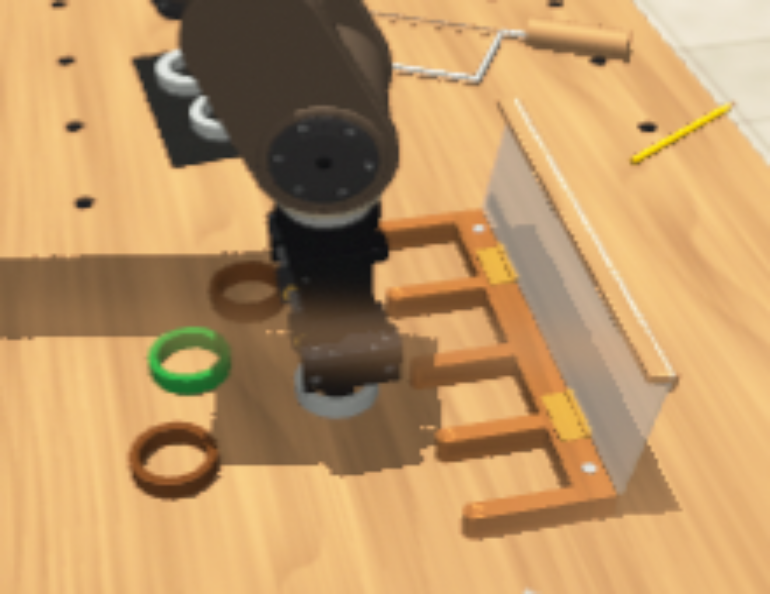

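>>> jog_arm:
  plan:
    - [0, 0.03, 0, -0.03, -0.15, 0, 36]
    - [0, 0, 0, -0.03, -0.3, 0, 36]
    - [0, 0, 0, -0.03, -0.3, 0, 36]
    - [0, 0, 0, -0.03, -0.3, 0, 36]
    - [0, 0, 0, -0.03, -0.3, 0, 36]
    - [0, 0, 0, -0.03, -0.3, 0, 36]
    - [0, 0, 0, -0.03, -0.3, 0, 36]
    - [0, 0, 0, 0, 0, 0, 36]

```text
time_s: 6.05
ee_pos: [0.4831, -0.134, 0.0064]
eef_rot: [[-1.0, 0.024, -0.001], [0.024, 1.0, -0.001], [0.001, -0.001, -1.0]]
ft_force: [0.6, -0.8, -0.3]
opening: 0.0315
```

```bash
python3 go.py r,-.098,-.1335,.005
```

```text
t 6.05 pos [ 0.4831 -0.134   0.0064] F [ 0.6 -0.8 -0.3] op 0.0315
turn units [-0.017 -0.008  0.018]
tcp in rack mm [-101.9 -111.1]
r,-.098,-.1335,.005 world [ 0.4865 -0.1565  0.005 ] tool units [-0.078 -0.449  0.029]
```

>>> jog_arm:
  plan:
    - [0, 0, 0.02, -0.04, -0.22, 0, 36]
    - [0, 0, 0, -0.04, -0.2, 0, 36]
    - [0, 0, 0, 0, -0.03, 0, 36]
    - [0, 0, 0, 0, 0, 0, 36]
    - [0, 0, 0, 0, 0, 0, 36]

```text
time_s: 6.55
ee_pos: [0.4866, -0.1579, 0.0064]
eef_rot: [[-1.0, 0.026, -0.001], [0.026, 1.0, -0.001], [0.001, -0.001, -1.0]]
ft_force: [-0.8, 0.1, -0.6]
opening: 0.0317
```

```bash
python3 go.py r,-.075,-.1335,.005;  python3 - <<'E'
from h import *
import pickle
c=cams.calibration("wrist");s=manip.read_state();im=cams.grab_frame("wrist"); cv2.imwrite("pics/m.png",im)
V=c['view']; print(s['ee_pos'])
im=cams.grab_frame("side"); cv2.imwrite("pics/m2.png",cv2.resize(im[150:310,250:450],None,fx=4,fy=3.7))
E
```

```text
t 6.55 pos [ 0.4866 -0.1579  0.0064] F [-0.8  0.1 -0.6] op 0.0317
turn units [-0.013 -0.016 -0.004]
tcp in rack mm [ -97.9 -134.9]
r,-.075,-.1335,.005 world [ 0.5095 -0.1571  0.005 ] tool units [-0.457  0.029  0.027]
[ 0.4865836  -0.15792303  0.00637775]
```

View pics/m2.png

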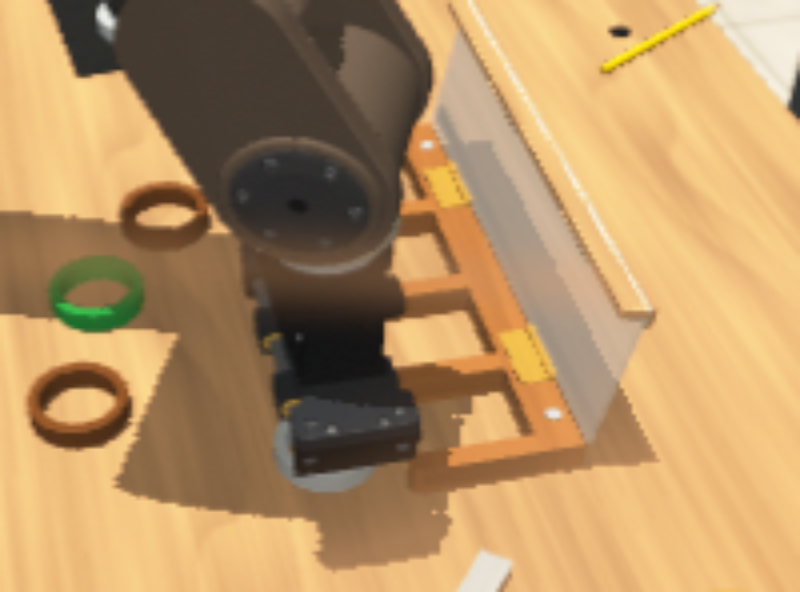

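View pics/m.png

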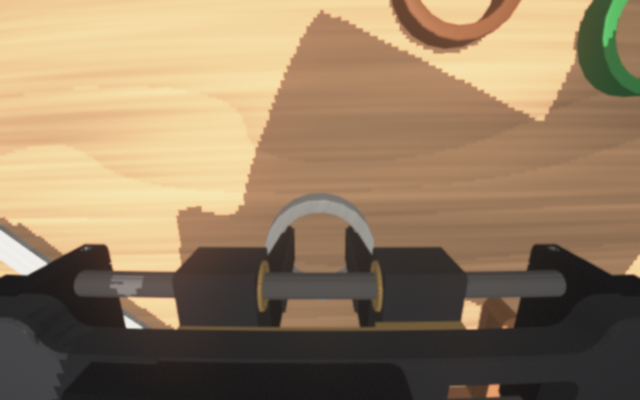

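>>> jog_arm:
  plan:
    - [0, 0, 0, -0.15, 0.035, 0, 36]
    - [0, 0, 0, -0.12, 0, 0, 36]
    - [0, 0, 0, -0.05, 0, 0, 36]
    - [0, 0, 0, 0, 0, 0, 36]

```text
time_s: 7.05
ee_pos: [0.5042, -0.1555, 0.0064]
eef_rot: [[-1.0, 0.024, -0.002], [0.024, 1.0, -0.001], [0.002, -0.001, -1.0]]
ft_force: [-0.6, -1.3, -0.3]
opening: 0.0315
```

```bash
python3 go.py r,-.075,-.1335,.005
```

```text
t 7.05 pos [ 0.5042 -0.1555  0.0064] F [-0.6 -1.3 -0.3] op 0.0315
turn units [-0.012 -0.019  0.014]
tcp in rack mm [ -80.3 -132. ]
r,-.075,-.1335,.005 world [ 0.5095 -0.1571  0.005 ] tool units [-0.107 -0.03   0.028]
```

>>> jog_arm:
  plan:
    - [0, 0, 0, -0.08, -0.01, 0, 36]
    - [0, 0, 0, -0.04, 0, 0, 36]
    - [0, 0, 0, 0, 0, 0, 36]

```text
time_s: 7.35
ee_pos: [0.5105, -0.156, 0.0063]
eef_rot: [[-1.0, 0.024, -0.002], [0.024, 1.0, -0.001], [0.002, -0.001, -1.0]]
ft_force: [-0.5, 0.7, -0.8]
opening: 0.0319
```

```bash
python3 go.py
```

```text
t 7.35 pos [ 0.5105 -0.156   0.0063] F [-0.5  0.7 -0.8] op 0.0319
turn units [-0.009 -0.026  0.017]
tcp in rack mm [ -74.  -132.4]
```

>>> jog_arm:
  plan:
    - [0, 0, 0, -0.05, 0, 0, 36]
    - [0, 0, 0, -0.02, 0, 0, 36]
    - [0, 0, 0, 0, 0, 0, 36]

```text
time_s: 7.65
ee_pos: [0.514, -0.1561, 0.0063]
eef_rot: [[-1.0, 0.024, -0.003], [0.024, 1.0, -0.001], [0.003, -0.001, -1.0]]
ft_force: [-0.6, 0.0, -0.2]
opening: 0.0318
```

```bash
python3 go.py
```

```text
t 7.65 pos [ 0.514  -0.1561  0.0063] F [-0.6  0.  -0.2] op 0.0318
turn units [-0.007 -0.03   0.014]
tcp in rack mm [ -70.5 -132.4]
```

>>> jog_arm:
  plan:
    - [0, 0, 0, -0.05, 0, 0, 36]
    - [0, 0, 0, -0.03, 0, 0, 36]
    - [0, 0, 0, 0, 0, 0, 36]

```text
time_s: 7.95
ee_pos: [0.5183, -0.1562, 0.0063]
eef_rot: [[-1.0, 0.024, -0.003], [0.024, 1.0, -0.001], [0.003, -0.001, -1.0]]
ft_force: [-0.1, 0.2, -0.3]
opening: 0.032
```

```bash
python3 go.py
```

```text
t 7.95 pos [ 0.5183 -0.1562  0.0063] F [-0.1  0.2 -0.3] op 0.032
turn units [-0.007 -0.03   0.013]
tcp in rack mm [ -66.2 -132.4]
```

>>> jog_arm:
  plan:
    - [0, 0, 0, -0.04, 0, 0, 36]
    - [0, 0, 0, -0.03, 0, 0, 36]
    - [0, 0, 0, 0, 0, 0, 36]

```text
time_s: 8.25
ee_pos: [0.5219, -0.1563, 0.0063]
eef_rot: [[-1.0, 0.024, -0.003], [0.024, 1.0, -0.0], [0.003, -0.001, -1.0]]
ft_force: [-1.3, -0.4, -0.2]
opening: 0.032
```

```bash
python3 go.py
```

```text
t 8.25 pos [ 0.5219 -0.1563  0.0063] F [-1.3 -0.4 -0.2] op 0.032
turn units [-0.007 -0.036  0.015]
tcp in rack mm [ -62.6 -132.4]
```

>>> jog_arm:
  plan:
    - [0, 0, 0, -0.04, 0, 0, 36]
    - [0, 0, 0, -0.02, 0, 0, 36]

```text
time_s: 8.45
ee_pos: [0.5234, -0.1564, 0.0061]
eef_rot: [[-1.0, 0.024, -0.007], [0.024, 1.0, 0.0], [0.007, -0.0, -1.0]]
ft_force: [-6.6, -3.1, 3.5]
opening: 0.0323
```

```bash
python3 go.py;  python3 - <<'E'
from h import *
im=cams.grab_frame("wrist"); cv2.imwrite("pics/n.png",im[150:])
im=cams.grab_frame("side"); cv2.imwrite("pics/n2.png",cv2.resize(im[150:310,250:450],None,fx=4,fy=3.7))
E
python3 go.py
```

```text
t 8.45 pos [ 0.5234 -0.1564  0.0061] F [-6.6 -3.1  3.5] op 0.0323
turn units [-0.001 -0.077  0.022]
tcp in rack mm [ -61.1 -132.5]
t 8.55 pos [ 0.5234 -0.1565  0.0062] F [-4.9 -2.4  3. ] op 0.032
turn units [-0.001 -0.076  0.021]
tcp in rack mm [ -61.1 -132.5]
```

View pics/n2.png

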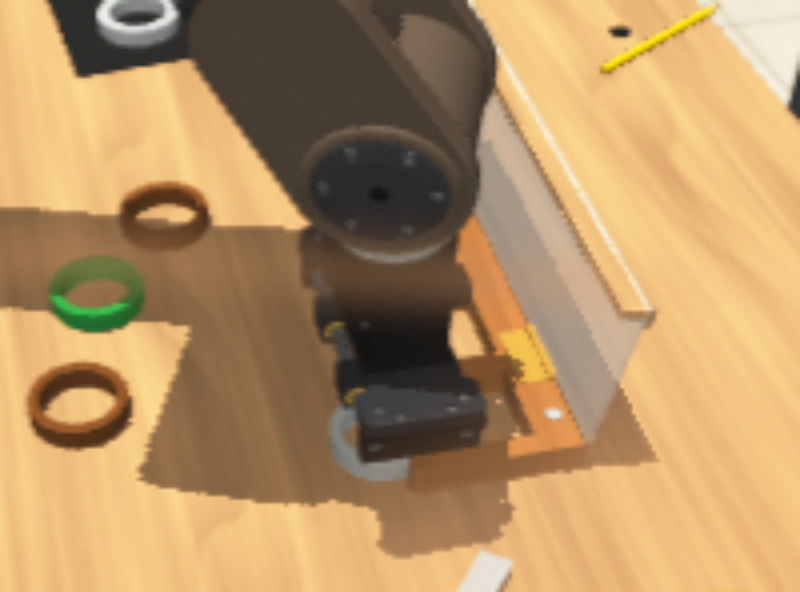

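View pics/n.png

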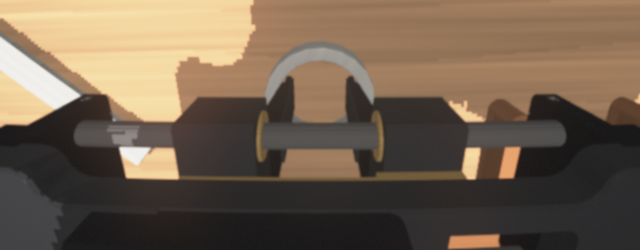

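```bash
python3 - <<'E'
import numpy as np
p=np.load("rack.npy"); c,s=np.cos(p[2]),np.sin(p[2]); d=np.array([-.001,.001]); p[:2]+=[c*d[0]-s*d[1],s*d[0]+c*d[1]]; np.save("rack.npy",p); print(p)
E
```

```text
[ 0.5868934  -0.02452773 -0.02559492]
```

>>> jog_arm:
  plan:
    - [0, 0, 0, 0.15, 0, 0, 36]
    - [0, 0, 0, 0.25, 0, 0, 36]
    - [0, 0, 0, 0.25, 0, 0, 36]
    - [0, 0, 0, 0.1, 0.1, 0, 36]
    - [0, 0, 0, 0, 0.3, 0, 36]
    - [0, 0, 0, 0, 0.3, 0, 36]
    - [0, 0, 0, 0, 0.3, 0, 36]
    - [0, 0, 0, 0, 0.3, 0, 36]

```text
time_s: 9.35
ee_pos: [0.4852, -0.0862, 0.0064]
eef_rot: [[-1.0, 0.026, -0.004], [0.026, 1.0, -0.0], [0.004, -0.001, -1.0]]
ft_force: [-0.4, -0.6, -2.6]
opening: 0.0325
```

```bash
python3 go.py r,-.092,-.0535,.006
```

```text
t 9.35 pos [ 0.4852 -0.0862  0.0064] F [-0.4 -0.6 -2.6] op 0.0325
turn units [-0.006 -0.046 -0.009]
tcp in rack mm [-100.   -64.2]
r,-.092,-.0535,.006 world [ 0.4936 -0.0757  0.006 ] tool units [-0.161  0.215  0.007]
```

>>> jog_arm:
  plan:
    - [0, -0.05, 0, -0.08, 0.17, 0, 36]
    - [0, 0, 0, -0.06, 0, 0, 36]
    - [0, 0, 0, 0, 0, 0, 36]
    - [0, 0, 0, 0, 0, 0, 36]

```text
time_s: 9.75
ee_pos: [0.4938, -0.0736, 0.0063]
eef_rot: [[-1.0, 0.021, 0.001], [0.021, 1.0, -0.001], [-0.001, -0.0, -1.0]]
ft_force: [-0.4, -0.5, -0.8]
opening: 0.032
```

```bash
python3 go.py r,-.075,-.0535,.006
```

```text
t 9.75 pos [ 0.4938 -0.0736  0.0063] F [-0.4 -0.5 -0.8] op 0.032
turn units [-0.006  0.01   0.048]
tcp in rack mm [-91.8 -51.5]
r,-.075,-.0535,.006 world [ 0.5105 -0.0761  0.006 ] tool units [-0.337 -0.042  0.007]
```

>>> jog_arm:
  plan:
    - [0, 0, 0.04, -0.12, -0.04, 0, 36]
    - [0, 0, 0, -0.12, 0, 0, 36]
    - [0, 0, 0, -0.08, 0, 0, 36]
    - [0, 0, 0, 0, 0, 0, 36]
    - [0, 0, 0, 0, 0, 0, 36]

```text
time_s: 10.25
ee_pos: [0.5115, -0.0778, 0.0063]
eef_rot: [[-1.0, 0.028, 0.001], [0.028, 1.0, -0.001], [-0.001, -0.001, -1.0]]
ft_force: [-1.1, 0.4, -0.4]
opening: 0.0323
```

```bash
python3 go.py r,-.06,-.0535,.006
```

```text
t 10.25 pos [ 0.5115 -0.0778  0.0063] F [-1.1  0.4 -0.4] op 0.0323
turn units [-0.007  0.014 -0.025]
tcp in rack mm [-74.  -55.2]
r,-.06,-.0535,.006 world [ 0.5255 -0.0765  0.006 ] tool units [-0.28   0.034  0.006]
```

>>> jog_arm:
  plan:
    - [0, 0, -0.01, -0.1, 0.02, 0, 36]
    - [0, 0, 0, -0.06, 0, 0, 36]
    - [0, 0, 0, 0, 0, 0, 36]
    - [0, 0, 0, 0, 0, 0, 36]

```text
time_s: 10.65
ee_pos: [0.52, -0.077, 0.0063]
eef_rot: [[-1.0, 0.027, 0.001], [0.027, 1.0, -0.001], [-0.001, -0.001, -1.0]]
ft_force: [-0.5, 0.4, -0.3]
opening: 0.0321
```

```bash
python3 go.py r,-.05,-.0535,.006
```

```text
t 10.65 pos [ 0.52   -0.077   0.0063] F [-0.5  0.4 -0.3] op 0.0321
turn units [-0.007  0.011 -0.014]
tcp in rack mm [-65.5 -54.2]
r,-.05,-.0535,.006 world [ 0.5355 -0.0767  0.006 ] tool units [-0.311  0.014  0.006]
```

>>> jog_arm:
  plan:
    - [0, 0, -0.01, -0.08, 0.015, 0, 36]
    - [0, 0, 0, -0.05, 0, 0, 36]
    - [0, 0, 0, 0, 0, 0, 36]

```text
time_s: 10.95
ee_pos: [0.5269, -0.0764, 0.0063]
eef_rot: [[-1.0, 0.026, 0.001], [0.026, 1.0, -0.001], [-0.001, -0.001, -1.0]]
ft_force: [0.7, 0.1, -0.9]
opening: 0.0322
```

```bash
python3 go.py r,-.05,-.0535,.006
```

```text
t 10.95 pos [ 0.5269 -0.0764  0.0063] F [ 0.7  0.1 -0.9] op 0.0322
turn units [-0.007  0.009 -0.002]
tcp in rack mm [-58.6 -53.4]
r,-.05,-.0535,.006 world [ 0.5355 -0.0767  0.006 ] tool units [-0.173 -0.003  0.006]
```

>>> jog_arm:
  plan:
    - [0, 0, 0, -0.05, 0, 0, 36]
    - [0, 0, 0, -0.05, 0, 0, 36]
    - [0, 0, 0, -0.03, 0, 0, 36]

```text
time_s: 11.25
ee_pos: [0.5336, -0.0764, 0.0063]
eef_rot: [[-1.0, 0.026, 0.0], [0.026, 1.0, -0.0], [-0.0, -0.0, -1.0]]
ft_force: [-1.4, 0.1, -0.4]
opening: 0.0322
```

```bash
python3 go.py r,-.05,-.0535,.006
```

```text
t 11.25 pos [ 0.5336 -0.0764  0.0063] F [-1.4  0.1 -0.4] op 0.0322
turn units [-0.005  0.002 -0.002]
tcp in rack mm [-51.9 -53.2]
r,-.05,-.0535,.006 world [ 0.5355 -0.0767  0.006 ] tool units [-0.038 -0.005  0.006]
```

>>> jog_arm:
  plan:
    - [0, 0, 0, -0.06, -0.003, 0, 36]
    - [0, 0, 0, -0.06, 0, 0, 36]
    - [0, 0, 0, -0.05, 0, 0, 36]

```text
time_s: 11.55
ee_pos: [0.5426, -0.0769, 0.0063]
eef_rot: [[-1.0, 0.026, -0.0], [0.026, 1.0, -0.0], [0.0, -0.0, -1.0]]
ft_force: [0.1, -0.4, 0.3]
opening: 0.0324
```

```bash
python3 go.py
```

```text
t 11.55 pos [ 0.5426 -0.0769  0.0063] F [ 0.1 -0.4  0.3] op 0.0324
turn units [-0.004 -0.003 -0.003]
tcp in rack mm [-42.9 -53.4]
```

>>> jog_arm:
  plan:
    - [0, 0, 0, -0.08, 0, 0, 36]
    - [0, 0, 0, -0.08, 0, 0, 36]
    - [0, 0, 0, -0.08, 0, 0, 36]
    - [0, 0, 0, -0.06, 0, 0, 36]

```text
time_s: 11.95
ee_pos: [0.5591, -0.0773, 0.0063]
eef_rot: [[-1.0, 0.026, -0.0], [0.026, 1.0, -0.0], [0.0, -0.0, -1.0]]
ft_force: [-0.0, 0.1, 0.2]
opening: 0.0321
```

```bash
python3 go.py r,-.007,-.0535,.006
```

```text
t 11.95 pos [ 0.5591 -0.0773  0.0063] F [-0.   0.1  0.2] op 0.0321
turn units [-0.004 -0.001 -0.003]
tcp in rack mm [-26.5 -53.4]
r,-.007,-.0535,.006 world [ 0.5785 -0.0778  0.006 ] tool units [-0.389 -0.001  0.006]
```

>>> jog_arm:
  plan:
    - [0, 0, 0, -0.08, 0, 0, 36]
    - [0, 0, 0, -0.08, 0, 0, 36]
    - [0, 0, 0, -0.08, 0, 0, 36]
    - [0, 0, 0, -0.05, 0, 0, 36]

```text
time_s: 12.35
ee_pos: [0.5749, -0.0776, 0.0063]
eef_rot: [[-1.0, 0.026, -0.0], [0.026, 1.0, -0.0], [0.0, -0.0, -1.0]]
ft_force: [-0.6, 0.4, -0.2]
opening: 0.0322
```

```bash
python3 go.py r,-.006,-.0535,.006; python3 - <<'E'
from h import *
im=cams.grab_frame("wrist"); cv2.imwrite("pics/o.png",im[100:])
E
```

```text
t 12.35 pos [ 0.5749 -0.0776  0.0063] F [-0.6  0.4 -0.2] op 0.0322
turn units [-0.004 -0.001 -0.002]
tcp in rack mm [-10.6 -53.4]
r,-.006,-.0535,.006 world [ 0.5795 -0.0779  0.006 ] tool units [-0.092 -0.002  0.006]
```

View pics/o.png

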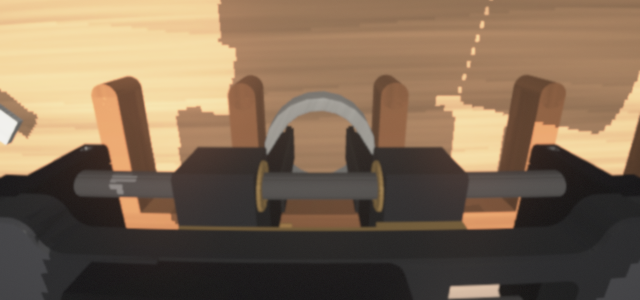

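The ring sits between the teeth of notch2. Now slowly to the back wall.

>>> jog_arm:
  plan:
    - [0, 0, 0, -0.05, 0, 0, 36]
    - [0, 0, 0, -0.04, 0, 0, 36]
    - [0, 0, 0, -0.02, 0, 0, 36]

```text
time_s: 12.7
ee_pos: [0.581, -0.0778, 0.0063]
eef_rot: [[-1.0, 0.026, -0.0], [0.026, 1.0, -0.0], [0.0, -0.0, -1.0]]
ft_force: [-1.1, -0.2, -0.0]
opening: 0.0325
```

```bash
python3 go.py
```

```text
t 12.7 pos [ 0.581  -0.0778  0.0063] F [-1.1 -0.2 -0. ] op 0.0325
turn units [-0.004 -0.002 -0.002]
tcp in rack mm [ -4.6 -53.4]
```

>>> jog_arm:
  plan:
    - [0, 0, 0, -0.04, 0, 0, 36]
    - [0, 0, 0, -0.03, 0, 0, 36]

```text
time_s: 12.9
ee_pos: [0.5816, -0.0776, 0.006]
eef_rot: [[-1.0, 0.025, -0.007], [0.025, 1.0, 0.001], [0.007, 0.0, -1.0]]
ft_force: [-9.8, -1.0, 6.9]
opening: 0.0322
```

```bash
python3 go.py
```

```text
t 12.9 pos [ 0.5816 -0.0776  0.006 ] F [-9.8 -1.   6.9] op 0.0322
turn units [ 0.005 -0.084  0.005]
tcp in rack mm [ -4.  -53.2]
```

>>> jog_arm:
  plan:
    - [0, -0.05, 0, 0.01, 0, 0, 30]
    - [0, 0, 0, 0, 0, 0, 18]
    - [0, 0, 0, 0, 0, 0, 14]
    - [0, 0, 0, 0, 0, 0, 14]
    - [0, 0, 0, 0, 0, 0, 14]

```text
time_s: 13.4
ee_pos: [0.582, -0.0778, 0.0064]
eef_rot: [[-1.0, 0.025, -0.001], [0.025, 1.0, 0.0], [0.001, 0.0, -1.0]]
ft_force: [0.1, 0.7, -0.7]
opening: 0.0143
```

```bash
python3 go.py; python3 - <<'E'
from h import *
im=cams.grab_frame("wrist"); cv2.imwrite("pics/p.png",im[100:])
E
```

```text
t 13.4 pos [ 0.582  -0.0778  0.0064] F [ 0.1  0.7 -0.7] op 0.0143
turn units [ 0.001 -0.008  0.002]
tcp in rack mm [ -3.5 -53.4]
```

View pics/p.png

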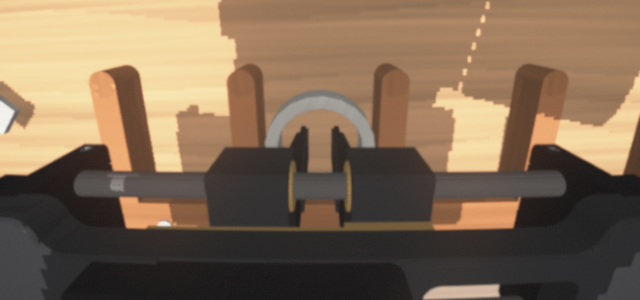

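>>> jog_arm:
  plan:
    - [0, 0, 0, 0, 0, -0.2, 12]
    - [0, 0, 0, 0, 0, -0.3, 10]
    - [0, 0, 0, 0.1, 0, -0.5, 5]
    - [0, 0, 0, 0.2, 0, -0.6, 0]
    - [0, 0, 0, 0.2, 0, -0.6, 0]
    - [0, 0, 0, 0.2, 0, -0.6, 0]
    - [0, 0, 0, 0.2, 0, -0.6, 0]
    - [0, 0, 0, 0, 0, 0, 0]

```text
time_s: 14.25
ee_pos: [0.5354, -0.0765, 0.1868]
eef_rot: [[-1.0, 0.025, 0.0], [0.025, 1.0, -0.0], [-0.0, -0.0, -1.0]]
ft_force: [-0.2, 0.1, -0.5]
opening: 0.0005
```

>>> jog_arm:
  plan:
    - [0, 0, 0, 0, 0, -0.6, 0]
    - [0, 0, 0, 0, 0, -0.5, 0]
    - [0, 0, 0, 0, 0, 0, 0]
    - [0, 0, 0, 0, 0, 0, 0]

```text
time_s: 14.65
ee_pos: [0.5348, -0.0762, 0.2448]
eef_rot: [[-1.0, 0.025, 0.002], [0.025, 1.0, -0.001], [-0.002, -0.0, -1.0]]
ft_force: [0.3, -0.3, -0.2]
opening: 0.0007
```

```bash
python3 go.py; python3 - <<'E'
from h import *
import pickle
s=manip.read_state(); c=cams.calibration("wrist");im=cams.grab_frame("wrist"); cv2.imwrite("pics/q.png",im); pickle.dump((c,im),open("w3.pkl","wb")); V=c['view']; print(-V[:3,:3].T@V[:3,3])
im=cams.grab_frame("side"); cv2.imwrite("pics/q2.png",cv2.resize(im[130:290,250:450],None,fx=4,fy=3.7))
E
```

```text
t 14.65 pos [ 0.5348 -0.0762  0.2448] F [ 0.3 -0.3 -0.2] op 0.0007
turn units [-0.005  0.019  0.004]
tcp in rack mm [-50.8 -53. ]
[ 0.45919101 -0.07509849  0.41374737]
```

View pics/q.png

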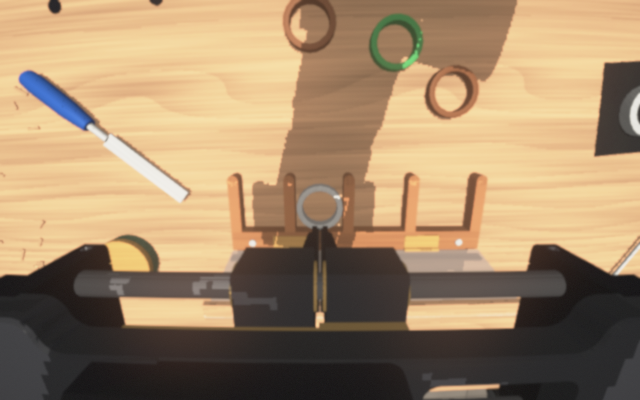

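View pics/q2.png

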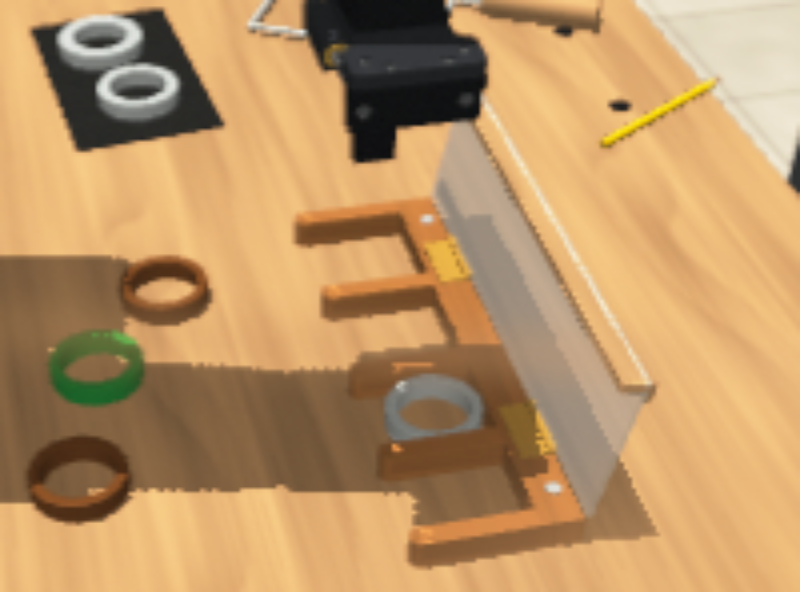

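```bash
python3 - <<'E'
from h import *
import pickle
c,im=pickle.load(open("w3.pkl","rb")); p=np.load("rack.npy"); a=p[2]
Rm=np.array([[np.cos(a),-np.sin(a)],[np.sin(a),np.cos(a)]])
big=cv2.resize(im,None,fx=6,fy=6,interpolation=cv2.INTER_CUBIC)
def pl(q,col):
    q=np.array(q); w=np.c_[q[:,:2]@Rm.T+p[:2],q[:,2]]
    cv2.polylines(big,[((proj(c,w)+.5)*6-.5).astype(int).reshape(-1,1,2)],False,col,1)
t=np.linspace(0,2*np.pi,60)
for r in(.025,.033): pl([(-.006+r*np.cos(u),-.0535+r*np.sin(u),.018) for u in t],(0,255,0))
pl([(-.048,-.0875,.024),(.027,-.0875,.024),(.027,-.0195,.024),(-.048,-.0195,.024)],(255,0,0))
pl([(-.048,-.0875,0),(.027,-.0875,0),(.027,-.0195,0),(-.048,-.0195,0)],(255,255,0))
cv2.imwrite("pics/r.png",big[1020:1440,1600:2260])
E
```

```text
(no output)
```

View pics/r.png

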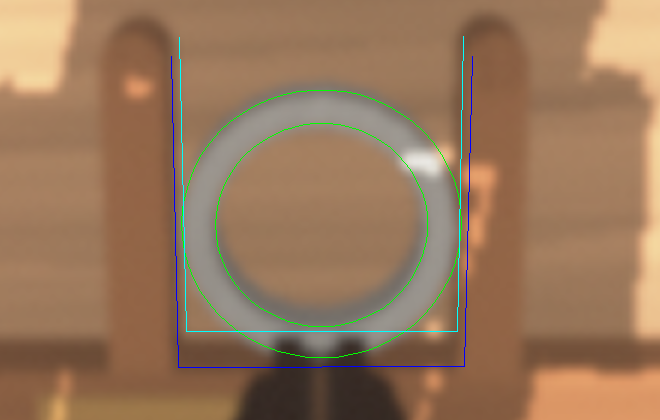

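The collar overlay (a 66 mm ring against the back wall) matches the picture. Next is the cover: I'll go over the top and come down behind it.

>>> jog_arm:
  plan:
    - [0, 0, 0, -0.3, 0.1, 0, 0]
    - [0, 0, 0, -0.45, 0.15, 0, 0]
    - [0, 0, 0, -0.45, 0.15, 0, 0]
    - [0, 0, 0, -0.45, 0.15, 0, 0]
    - [0, 0, 0, -0.45, 0.15, 0, 0]
    - [0, 0, 0, -0.45, 0.15, 0, 0]
    - [0, 0, 0, -0.45, 0.15, 0, 0]
    - [0, 0, 0, -0.45, 0, 0, 0]

```text
time_s: 15.55
ee_pos: [0.7106, -0.0284, 0.2321]
eef_rot: [[-1.0, 0.027, -0.016], [0.026, 1.0, 0.003], [0.016, 0.002, -1.0]]
ft_force: [-0.0, 0.5, 0.8]
opening: 0.0006
```

>>> jog_arm:
  plan:
    - [0, 0, 0, -0.2, 0, 0, 0]
    - [0, 0, 0, 0, 0, 0, 0]
    - [0, 0, 0, 0, 0, 0, 0]

```text
time_s: 15.85
ee_pos: [0.7217, -0.0281, 0.2256]
eef_rot: [[-0.999, 0.026, -0.023], [0.026, 1.0, 0.004], [0.023, 0.003, -1.0]]
ft_force: [1.2, -0.2, 0.5]
opening: 0.0003
```

```bash
python3 go.py r,.125,0,.12; python3 - <<'E'
from h import *
im=cams.grab_frame("side"); cv2.imwrite("pics/s.png",cv2.resize(im[30:290,250:550],None,fx=2.6,fy=2.2))
E
```

```text
t 15.85 pos [ 0.7217 -0.0281  0.2256] F [ 1.2 -0.2  0.5] op 0.0003
turn units [ 0.034 -0.264 -0.003]
tcp in rack mm [ 1.348e+02 -1.000e-01]
r,.125,0,.12 world [ 0.7119 -0.0277  0.12  ] tool units [ 0.148 -0.003  2.116]
```

View pics/s.png

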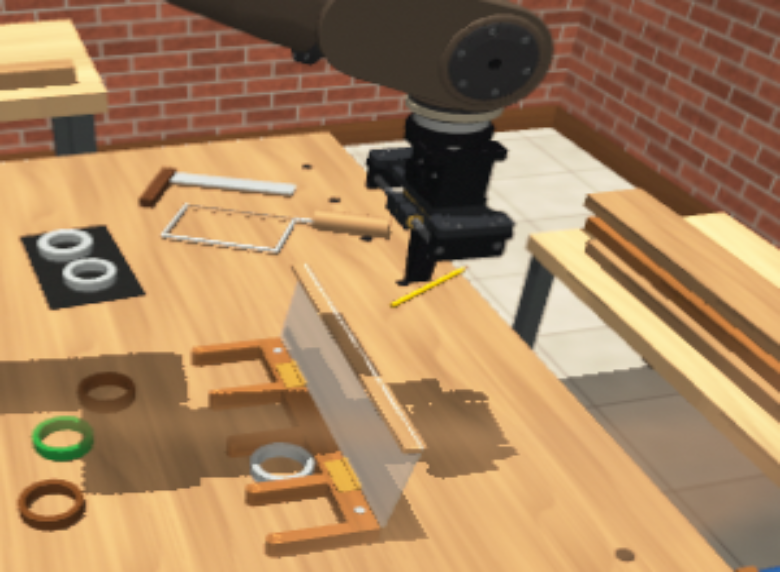

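>>> jog_arm:
  plan:
    - [0, -0.2, 0, 0, 0, 0.3, 0]
    - [0, -0.05, 0, 0, 0, 0.4, 0]
    - [0, 0, 0, 0, 0, 0.4, 0]
    - [0, 0, 0, 0, 0, 0.4, 0]
    - [0, 0, 0, 0, 0, 0.3, 0]
    - [0, 0, 0, 0, 0, 0, 0]
    - [0, 0, 0, 0, 0, 0, 0]

```text
time_s: 16.6
ee_pos: [0.7171, -0.0285, 0.1344]
eef_rot: [[-1.0, 0.027, 0.0], [0.027, 1.0, 0.003], [0.0, 0.003, -1.0]]
ft_force: [-0.3, 0.4, 0.5]
opening: 0.0007
```

```bash
python3 go.py r,.085,0,.122
```

```text
t 16.6 pos [ 0.7171 -0.0285  0.1344] F [-0.3  0.4  0.5] op 0.0007
turn units [ 0.032 -0.    -0.018]
tcp in rack mm [130.3  -0.7]
r,.085,0,.122 world [ 0.6719 -0.0267  0.122 ] tool units [0.905 0.011 0.248]
```

Down slightly and then pull towards the robot (tool +x).

>>> jog_arm:
  plan:
    - [0, 0, 0, 0.15, 0, 0.12, 0]
    - [0, 0, 0, 0.2, 0, 0.12, 0]
    - [0, 0, 0, 0.2, 0, 0, 0]
    - [0, 0, 0, 0.2, 0, 0, 0]
    - [0, 0, 0, 0.2, 0, 0, 0]
    - [0, 0, 0, 0, 0, 0, 0]

```text
time_s: 17.2
ee_pos: [0.6672, -0.0274, 0.1262]
eef_rot: [[-1.0, 0.027, 0.008], [0.027, 1.0, 0.002], [-0.008, 0.002, -1.0]]
ft_force: [-0.5, -0.2, -0.5]
opening: 0.0002
```

```bash
python3 go.py; python3 - <<'E'
from h import *
im=cams.grab_frame("side"); cv2.imwrite("pics/t.png",cv2.resize(im[80:280,280:500],None,fx=3.5,fy=3))
E
```

```text
t 17.2 pos [ 0.6672 -0.0274  0.1262] F [-0.5 -0.2 -0.5] op 0.0002
turn units [ 0.022  0.092 -0.02 ]
tcp in rack mm [80.3 -0.8]
```

View pics/t.png

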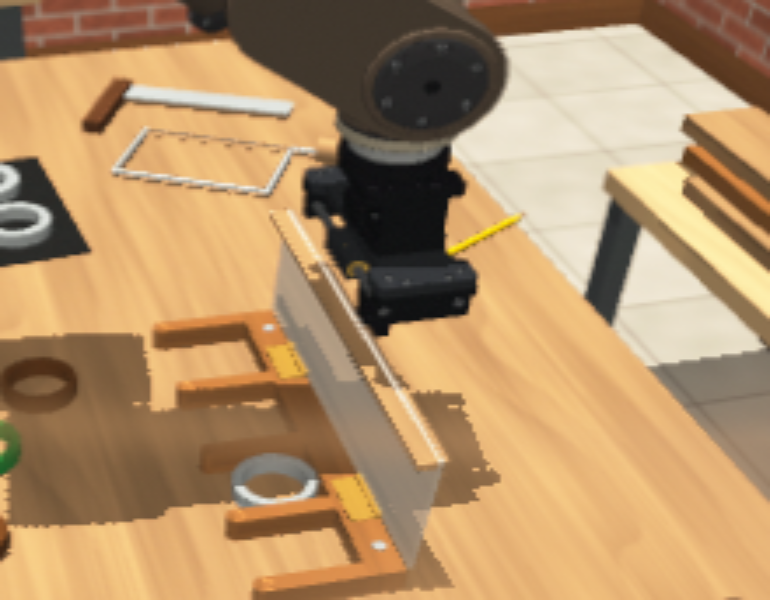

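>>> jog_arm:
  plan:
    - [0, 0.05, 0, 0.14, 0, 0, 0]
    - [0, 0, 0, 0.14, 0, 0, 0]
    - [0, 0, 0, 0.14, 0, 0, 0]
    - [0, 0, 0, 0.14, 0, 0, 0]
    - [0, 0, 0, 0, 0, 0, 0]

```text
time_s: 17.75
ee_pos: [0.6384, -0.0267, 0.1263]
eef_rot: [[-1.0, 0.027, 0.006], [0.027, 1.0, 0.002], [-0.006, 0.002, -1.0]]
ft_force: [0.5, 0.3, 0.6]
opening: 0.0004
```

```bash
python3 go.py r,.0325,0,.1206
```

```text
t 17.75 pos [ 0.6384 -0.0267  0.1263] F [0.5 0.3 0.6] op 0.0004
turn units [ 0.02   0.065 -0.02 ]
tcp in rack mm [51.6 -0.9]
r,.0325,0,.1206 world [ 0.6194 -0.0254  0.1206] tool units [0.382 0.016 0.111]
```

>>> jog_arm:
  plan:
    - [0, 0.04, 0, 0.13, 0, 0.03, 0]
    - [0, 0, 0, 0.13, 0, 0.04, 0]
    - [0, 0, 0, 0.13, 0, 0.04, 0]
    - [0, 0, 0, 0, 0, 0, 0]

```text
time_s: 18.15
ee_pos: [0.6172, -0.0262, 0.1203]
eef_rot: [[-1.0, 0.027, 0.002], [0.027, 1.0, 0.002], [-0.002, 0.002, -1.0]]
ft_force: [1.4, 0.1, 0.3]
opening: 0.0003
```

```bash
python3 go.py r,.0144,0,.1123 r,-.0018,0,.1005; python3 - <<'E'
from h import *
im=cams.grab_frame("side"); cv2.imwrite("pics/u.png",cv2.resize(im[80:280,280:500],None,fx=3.5,fy=3))
E
```

```text
t 18.15 pos [ 0.6172 -0.0262  0.1203] F [1.4 0.1 0.3] op 0.0003
turn units [ 0.019  0.021 -0.02 ]
tcp in rack mm [30.3 -0.9]
r,.0144,0,.1123 world [ 0.6013 -0.0249  0.1123] tool units [0.319 0.017 0.16 ]
r,-.0018,0,.1005 world [ 0.5851 -0.0245  0.1005] tool units [0.643 0.016 0.396]
```

View pics/u.png

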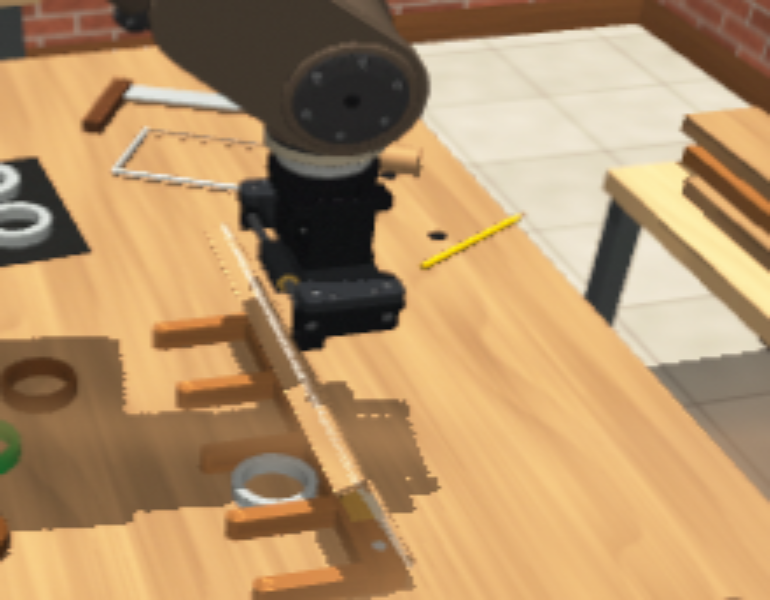

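The cover is following the fingers, so I'll keep going along the arc.

>>> jog_arm:
  plan:
    - [0, 0.02, 0, 0.11, 0.01, 0.05, 0]
    - [0, 0, 0, 0.11, 0, 0.06, 0]
    - [0, 0, 0, 0.11, 0, 0.07, 0]
    - [0, 0, 0, 0.11, 0, 0.07, 0]
    - [0, 0, 0, 0.11, 0, 0.08, 0]
    - [0, 0, 0, 0.1, 0, 0.08, 0]
    - [0, 0, 0, 0, 0, 0, 0]

```text
time_s: 18.9
ee_pos: [0.582, -0.0247, 0.0978]
eef_rot: [[-1.0, 0.027, -0.0], [0.027, 1.0, 0.002], [0.0, 0.002, -1.0]]
ft_force: [0.2, -0.0, 0.6]
opening: 0.0002
```

```bash
python3 go.py r,-.0152,0,.0858 r,-.0255,0,.0686; python3 - <<'E'
from h import *
im=cams.grab_frame("side"); cv2.imwrite("pics/v.png",cv2.resize(im[80:280,280:500],None,fx=3.5,fy=3))
E
```

```text
t 18.9 pos [ 0.582  -0.0247  0.0978] F [ 0.2 -0.   0.6] op 0.0002
turn units [ 0.019 -0.004 -0.02 ]
tcp in rack mm [-4.9 -0.3]
r,-.0152,0,.0858 world [ 0.5717 -0.0241  0.0858] tool units [0.207 0.005 0.241]
r,-.0255,0,.0686 world [ 0.5614 -0.0239  0.0686] tool units [0.413 0.004 0.585]
```

View pics/v.png

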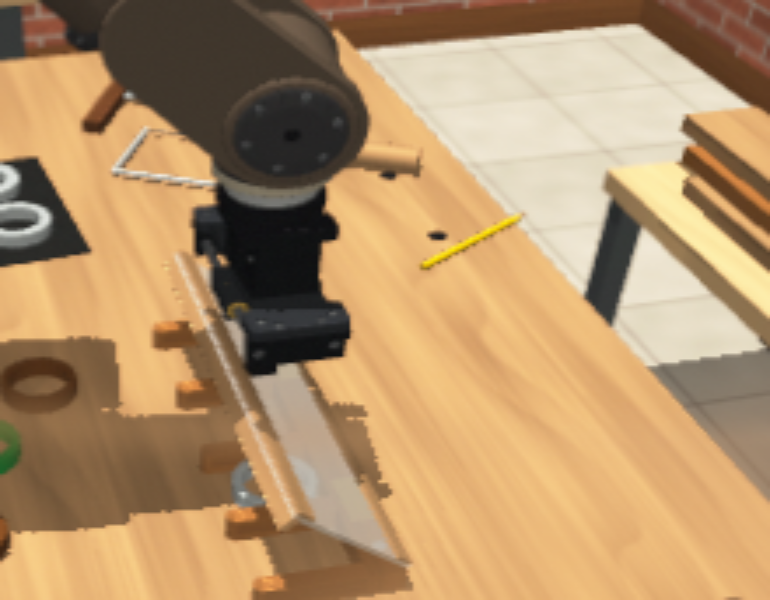

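>>> jog_arm:
  plan:
    - [0, 0, 0, 0.08, 0, 0.09, 0]
    - [0, 0, 0, 0.08, 0, 0.1, 0]
    - [0, 0, 0, 0.07, 0, 0.11, 0]
    - [0, 0, 0, 0.07, 0, 0.12, 0]
    - [0, 0, 0, 0.06, 0, 0.13, 0]
    - [0, 0, 0, 0.05, 0, 0.13, 0]
    - [0, 0, 0, 0, 0, 0, 0]

```text
time_s: 19.65
ee_pos: [0.5596, -0.0239, 0.0608]
eef_rot: [[-1.0, 0.027, -0.001], [0.027, 1.0, 0.002], [0.001, 0.002, -1.0]]
ft_force: [-0.2, 0.5, 0.7]
opening: 0.0004
```

```bash
python3 go.py r,-.0322,0,.0498 r,-.035,0,.031
```

```text
t 19.65 pos [ 0.5596 -0.0239  0.0608] F [-0.2  0.5  0.7] op 0.0004
turn units [ 0.021 -0.017 -0.019]
tcp in rack mm [-27.3  -0.1]
r,-.0322,0,.0498 world [ 0.5547 -0.0237  0.0498] tool units [0.098 0.002 0.221]
r,-.035,0,.031 world [ 0.5519 -0.0236  0.031 ] tool units [0.153 0.001 0.597]
```

>>> jog_arm:
  plan:
    - [0, 0, 0, 0.06, 0, 0.12, 0]
    - [0, 0, 0, 0.05, 0, 0.12, 0]
    - [0, 0, 0, 0.04, 0, 0.12, 0]
    - [0, 0, 0, 0.03, 0, 0.12, 0]
    - [0, 0, 0, 0, 0, 0.05, 0]
    - [0, 0, 0, 0, 0, 0, 0]

```text
time_s: 20.25
ee_pos: [0.5503, -0.0236, 0.0318]
eef_rot: [[-1.0, 0.027, -0.001], [0.027, 1.0, 0.002], [0.001, 0.002, -1.0]]
ft_force: [0.4, 0.2, 2.0]
opening: 0.0004
```

```bash
python3 go.py; python3 - <<'E'
from h import *
im=cams.grab_frame("side"); cv2.imwrite("pics/x.png",cv2.resize(im[80:280,280:500],None,fx=3.5,fy=3))
E
```

```text
t 20.25 pos [ 0.5503 -0.0236  0.0318] F [0.4 0.2 2. ] op 0.0004
turn units [ 0.021 -0.009 -0.02 ]
tcp in rack mm [-36.6  -0. ]
```

View pics/x.png

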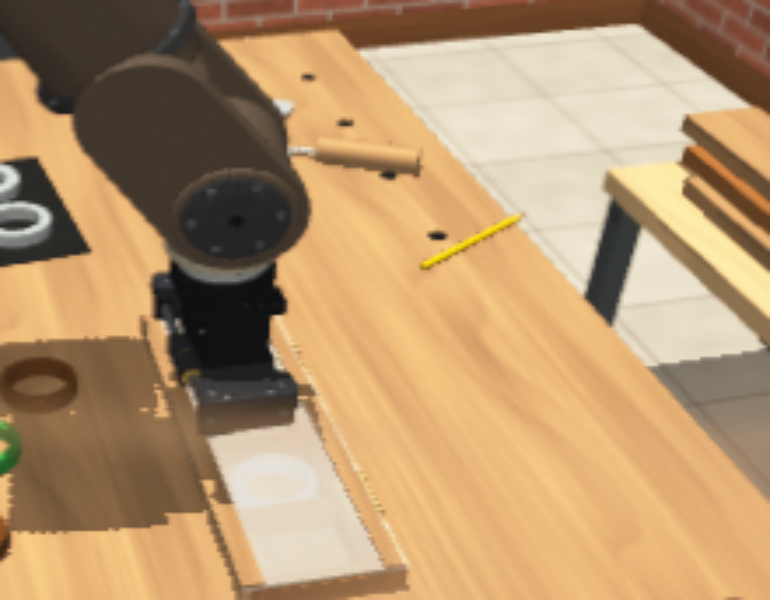

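Nearly shut. I'll press down until the force rises.

>>> jog_arm:
  plan:
    - [0, 0, 0, 0, 0, 0.03, 0]
    - [0, 0, 0, 0, 0, 0.03, 0]
    - [0, 0, 0, 0, 0, 0.02, 0]

```text
time_s: 20.6
ee_pos: [0.5504, -0.0236, 0.0302]
eef_rot: [[-1.0, 0.027, 0.0], [0.027, 1.0, 0.002], [-0.0, 0.002, -1.0]]
ft_force: [-5.6, 0.6, 15.9]
opening: 0.0006
```

```bash
python3 go.py
```

```text
t 20.6 pos [ 0.5504 -0.0236  0.0302] F [-5.6  0.6 15.9] op 0.0006
turn units [ 0.018  0.002 -0.017]
tcp in rack mm [-36.5  -0. ]
```

Firmly shut: the tip is at 30.2 mm with 16 N of reaction. I'll lift off and check.

>>> jog_arm:
  plan:
    - [0, 0, 0, 0, 0, -0.1, 0]
    - [0, 0, 0, 0, 0, -0.3, 0]
    - [0, 0, 0, 0, 0, -0.6, 0]
    - [0, 0, 0, 0, 0, -0.8, 0]
    - [0, 0, 0, -0.4, 0, -0.8, 0]
    - [0, 0, 0, -0.6, 0, -0.8, 0]
    - [0, 0, 0, -0.6, 0, -0.6, 0]
    - [0, 0, 0, 0, 0, 0, 0]

```text
time_s: 21.4
ee_pos: [0.6317, -0.026, 0.2398]
eef_rot: [[-1.0, 0.027, -0.0], [0.027, 1.0, 0.002], [0.0, 0.002, -1.0]]
ft_force: [-0.3, 0.2, -0.2]
opening: 0.0006
```

>>> jog_arm:
  plan:
    - [0, 0, 0, 0, 0, 0, 0]
    - [0, 0, 0, 0, 0, 0, 0]

```text
time_s: 21.6
ee_pos: [0.6309, -0.0258, 0.2392]
eef_rot: [[-1.0, 0.027, -0.001], [0.027, 1.0, 0.002], [0.001, 0.002, -1.0]]
ft_force: [-0.1, 0.2, -0.0]
opening: 0.0006
```

```bash
python3 go.py; python3 - <<'E'
from h import *
import pickle
c=cams.calibration("wrist");im=cams.grab_frame("wrist"); p=np.load("rack.npy"); a=p[2]
Rm=np.array([[np.cos(a),-np.sin(a)],[np.sin(a),np.cos(a)]])
cv2.imwrite("pics/y0.png",im)
im=cams.grab_frame("side");c=cams.calibration("side"); k=4
big=cv2.resize(im,None,fx=k,fy=k,interpolation=cv2.INTER_CUBIC)
def pl(q,col):
    q=np.array(q); w=np.c_[q[:,:2]@Rm.T+p[:2],q[:,2]]
    cv2.polylines(big,[((proj(c,w)+.5)*k-.5).astype(int).reshape(-1,1,2)],False,col,1)
for th,col in((0,(0,255,0)),(.06,(0,0,255))):
    f=lambda y:(.055-.12*np.cos(th)+.004*np.sin(th),y,.026+.12*np.sin(th)+.004*np.cos(th))
    pl([(.055,-.1795,.03),f(-.1795),f(.1795),(.055,.1795,.03)],col)
cv2.imwrite("pics/y.png",big[600:1160,1180:1760])
E
```

```text
t 21.6 pos [ 0.6309 -0.0258  0.2392] F [-0.1  0.2 -0. ] op 0.0006
turn units [ 0.021 -0.013 -0.017]
tcp in rack mm [44.  -0.2]
```

View pics/y0.png

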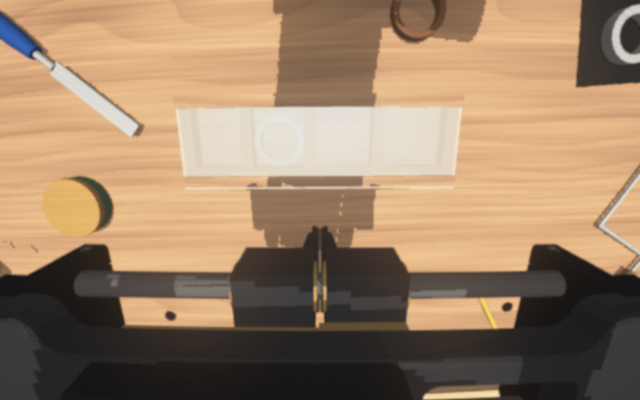

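View pics/y.png

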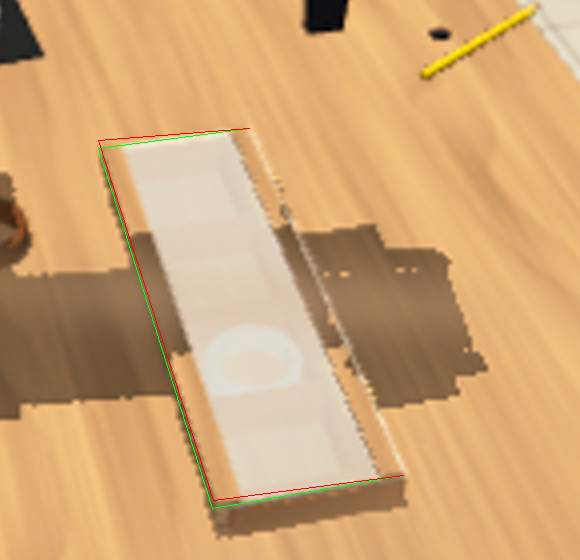

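The cover edge lies on the "shut" outline. The collar is visible through it in the second notch, at (279,140) in the wrist picture. I'll hand the job in.

```bash
python3 -c "
from station import manip
print(manip.finish_job())"
```

```text
the job is handed in; nothing more can be done
None
```

I put the steel collar away in the second notch (68 mm) and shut the dust cover. The job was handed in at about 21.7 s, and no verdict was reported.

- **First notch:** I held the collar by spreading the fingers in its bore and pressed it into the narrowest notch. It refused at about 7 N, with the collar centre about 5–6 mm outside the mouth. That matches a 66 mm collar.
- **Second notch:** The collar went in without catching, and I pushed it to the back wall until the reaction was about 10 N. After I released it, the wrist picture matched a 66 mm ring touching the back wall.
- **Cover:** I swung it over from behind and pressed it shut at about 16 N, with the fingertip 30.2 mm above the bench (30 mm expected). The side picture shows it on the drawn shut outline, clearly apart from the line for 0.06 rad open.
- **Other objects:** In the pictures the mat collars, chisel and tin look unmoved. I checked these by eye, not by measurement.
- **Disagreements:** My camera fit of the rack was about 1 mm off from what contact at the first notch showed, and I corrected for it. An early collar reading was 6 mm out because the arm was still settling, so I measured again before grasping.

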